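Ready the bench fume extractor

TASK

Ready the bench fume extractor for soldering. First swing the dust cover on top of its capture head fully aside against its stop (with the damper open, suction would hold it down), then set the damper lever to the red notch, half open at 45 degrees: keep the thumb latch pressed to free the tooth, turn the lever, and let the tooth drop fully home in that notch. Don't force the lever or the cover, and leave the loose things round the unit where they are.

Things in the scene. Friction and masses are not known exactly. Their poses are not given: they have to be found in the camera images.
- extractor: Grey bench fume extractor, fixed: pushing does not move it. Origin on the bench under the damper stem. Its y axis runs along the aluminium duct (69 mm thick at the damper, top 87 mm high): to +y the filter box (140 x 115 mm, y 60 to 175, top 136 mm, carry bow to 151 mm), to -y the capture head. Its x axis points away from the robot
- port (a point): centre of the round port on top of the square grey capture head (84 x 84 mm), 92 mm above the bench, 57 mm inner and 72 mm outer diameter; covered by the dust cover at the start
- damper_axis (a point): point on the upright damper stem, 103 mm above the bench, level with the top of the steel notch plate, whose teeth reach 50 mm from the stem
- damper (a joint): damper lever angle, rad: 0 = closed, lever along the unit's -x (across the duct, to the robot's side); grows counter-clockwise from above, towards the capture head; stops at -0.03 and 1.34. Dark steel lever, 107 mm long from the stem, 24 mm wide, top 115 mm high. Starts anywhere in 0 to 0.4, tooth in a notch or on the plate between two. Friction: about 1.3 N at the thumb roll
- red_notch (a point): the red-painted notch of the plate (the plate teeth either side of it and a stripe are red), 45 degrees (0.785 rad) from closed, 45 mm from the stem. Notches stand every 15 degrees (0, 0.262, 0.524, 0.785, 1.047, 1.309 rad); the tooth has about 0.02 rad of play either way in one, and drops in only when it stands over it
- latch (a joint): thumb latch, rad: 0 = tooth home in a notch, about 0.2 = tooth riding on the plate, 0.34 = pressed to its stop (roll 10 mm lower). A spring holds the tooth down: at the roll 3.5 N starts it, about 6.5 N clears the tooth, 8 N reaches the stop. Only above 0.25 is the tooth clear; in a notch it locks the lever. It springs back when let go
- thumb_roll (a point): top middle of the ribbed black roll at the outer end of the yellow thumb latch, 95 mm from the stem, about 135 mm above the bench when the tooth is home. Roll 12 mm thick, 22 mm long across the lever; it is pressed straight down and travels with the lever
- cover (a joint): dust cover angle about its one upright pin, rad: 0 = over the port, 1.92 = at its stop, port clear; grows counter-clockwise from above; stays where it is left (about 0.5 N at the lug moves it). Starts in 0 to 0.3. Aluminium disc, 72 mm diameter, 3 mm thick, its top 95 mm above the bench
- cover_lug (a point): middle of the upright lug on the cover's rim, 112 mm above the bench: a plate 18 mm long (pointing to the pin), 5 mm thick, black-clad, top 119 mm above the bench, 75 mm from the pin
- cover_pin (a point): the cover's brass pivot pin at the outer end of the capture head, 95 mm above the bench. Beware: a magnifier lamp's arm crosses the bench behind the unit (x 0.60 to 0.67 m, y 0.04 to 0.42 m from the robot base, from 0.2 m above the bench upward); keep the long side of the gripper clear of it
- vial_white: loose vial with white cap, 27 mm diameter, 45 mm tall, behind the duct; origin under its centre
- vial_red: loose vial with red cap, 23 mm diameter, 53 mm tall, behind the duct; origin under its centre
- tip_pot: loose black pot of brass wool, 66 mm diameter, 36 mm tall; origin under its centre
- heat_sink: loose finned aluminium heat sink, 30 x 42 x 22 mm; origin under its centre

How it is judged:
On the way, in this order (a step that is already met when the one before it is completed fails the run):
1. the dust cover is swung fully aside while the damper is not yet set (value of joint cover above 1.78 rad and value of joint damper below 0.65 rad), for 0.2 s.
2. the damper lever stands in the red notch, tooth home (value of joint damper between 0.735 and 0.835 rad and value of joint latch below 0.08 rad), for 0.2 s.
At the end, for the whole second after the job is handed in: Cover turned at least 1.78 rad (stop at 1.92) and left there; damper lever within 0.05 rad of 0.785 (the red 45 degree notch), at rest, with the tooth home (latch below 0.08 rad) (all of step 2 and value of joint cover above 1.78 rad and velocity of joint damper between -0.05 and 0.05 rad/s); the robot touches nothing.
It fails at once if the lever or its latch is forced (more than 40 N) (contact force between any of the fingers, the arm and damper above 40 N).
It fails at once if the cover is forced (more than 40 N) (contact force between any of the fingers, the arm and cover above 40 N).
It fails at once if a loose thing round the unit is shifted by more than 30 mm (distance of any of vial_white, vial_red, tip_pot, heat_sink from where it was at the start of the episode above 0.03 m).
It also fails if it takes over 56 s, if anything falls off the work surface, if the arm or the gripper's body presses on something with over 40 N, if the wrist force passes 120 N, or if a joint passes its speed limit or range.

ROBOT

A 6-joint arm with a two-finger parallel gripper is mounted at the origin on a cart in front of the work surface, level with it; the furniture and walls round the work are solid. World frame = base frame: x ahead of the robot, y to its left, z up, the work surface at z = 0. Lengths are in m, angles in rad, forces in N, time in s.
With the tool pointing down it reaches from about 0.425 to 1.125 m from the base axis. Payload 14.9 kg.
Tool frame: the origin (TCP) lies at the centre of the arm's flange, where the gripper is bolted on; the fingertips stand 191 mm ahead of it and the grasp point (between the pads) lies 172 mm ahead of it; z points along the fingers, y is the direction in which the jaws open and shut (so a half turn about z gives the same grasp; the last joint's range is limited). The gripper opens to 91 mm and grips with 3 to 60 N. Pads are 32 mm wide; open, the fingers measure 118 mm over their backs; the gripper's body (76 mm by 178 mm) begins 60 mm behind the grasp point.
Start: joints at [1.109, 0.379, 1.734, -0, 1.028, -0.033], TCP at [0.291, 0.637, 0.405] pointing down, gripper open.
Joint ranges: [-2.77, 2.77], [-0.74, 2.19], [0, 2.66], [-1.06, 4.2], [0.31, 2.87], [-3.08, 3.08]. Speed limits (rad/s): [1.89, 1.89, 2.39, 3.14, 3.14, 3.14].

INTERFACE

Orientations are given as a unit quaternion [x, y, z, w].
In Python, from rig import manip, optics gives the robot as it stands.
- The arm moves only by the tool play_rows, never from a script. Its argument "increments" is a list of rows, each an object of numbers: "x", "y", "z": the shift along the tool's x, y, z in m; "roll": the turn about the tool's z in degrees. In form: [{"x": .., "y": .., "z": .., "roll": ..}, ...]. A call has 1 to 5 rows; each row is the pose to reach, as a shift and turn from the pose measured when the call began, along the tool's axes at that moment; what a row does not reach only later rows make up. A row lasts 1/10 s, in which the tool goes at most 50 mm and 8.59 degrees, less where a joint would pass 70% of its speed; a pose out of reach is approached as far as the arm can. A call with a gripper value outside its range is refused whole. "claw" is the finger opening in m, from 0 to 0.0912, set as the call begins (left out, the last holds). The fingers move at their own pace and stop on an object; "grip_force" is the grip in N (left out, the last holds). Time passes only in rows, so rows that repeat a pose let the fingers close. It gives the time, the measured TCP pose, the force and the opening at its end, in the units of the state.
- manip.observe(): the state, without advancing time (a new reading comes with each control period).
- optics.capture(name): name is "scene" or "top" or "wrist"; returns the picture (400x640x3 uint8, red, green, blue); there is no depth.
- optics.camera_info(name): a dict with "mtx" (3x3 intrinsics, pixels), "extrinsics" (4x4, takes a point from camera to world coordinates). Camera axes: x right, y up, looking along -z (the intrinsics and any distortion apply to the point x, -y, -z); pixel columns grow to the right and rows downward; lengths in m; the calibration is good to about 2 mm. A picture is of the moment at which its call begins: read the wrist's pose just before it. camera_info takes no time and is no camera call; for the wrist camera it gives the pose at the moment of the call.
- manip.close_job(): hands the job in, once; it reports no verdict.
The state is a dict: "t": time; "q": joint angles; "dq": joint speeds; "effort": joint torques, N m; "ee_pos": TCP position; "tool_rot": TCP orientation; "ft_force": force on the tool from outside, world axes, zero at the start; "wrist_torque": the same for the moment, N m; "opening": opening from 0.0 (shut) to 1.0 (fully open).
Only numpy, scipy, OpenCV 4.12 (cv2) and the standard library are available. Lean on these libraries where they do the work, as an engineer would, in place of code of your own. Each camera call takes 0.05 s, during which the arm holds its last target.

## Working session

There is one attempt and no reset: what is moved stays moved. The work goes in short steps, Python scripts to look and compute and a tool call to move; the robot and the scene stay as the last step left them, time stands still between calls to the robot, and variables do not carry over. Pictures are saved under pics/ and viewed, and the job is handed in when it is done.

Besides the shell and the picture viewer there is one more tool, called as name(argument=value, ...) on one line, values as JSON. play_rows: Moves the arm, as the interface text tells. Its arguments: {"type":"object","properties":{"increments":{"type":"array"},"claw":{"type":"number"},"grip_force":{"type":"number"}},"required":["increments"]}

```bash
mkdir -p pics; ls; python3 - <<'E'
from rig import manip, optics
import cv2,numpy as np
print(manip.observe())
for n in ["scene","top","wrist"]:
    i=optics.camera_info(n); print(n,{k:np.round(v,4).tolist() if hasattr(v,'shape') or isinstance(v,list) else v for k,v in i.items()})
    cv2.imwrite(f"pics/{n}0.png",optics.capture(n)[:,:,::-1])
E
```

```text
pics
{'t': 0.0, 'q': array([ 1.10869959e+00,  3.79421380e-01,  1.73481531e+00,  3.43401716e-05,
        1.02847776e+00, -3.33213366e-02]), 'dq': array([ 0.00010464, -0.00037669, -0.00086466, -0.00093022, -0.00202955,
       -0.00041694]), 'effort': array([-8.13601742e-03, -7.63744855e+01, -4.34339654e+01,  6.47624815e-02,
        4.26029193e-02, -8.47866886e-05]), 'ee_pos': array([0.29095734, 0.63644558, 0.40406207]), 'tool_rot': array([ 2.12757820e-01,  9.77104803e-01, -5.40173170e-04, -1.51775738e-04]), 'ft_force': array([-0.25866652, -0.58019146,  0.27237196]), 'wrist_torque': array([0.02142396, 0.01974901, 0.08947129]), 'opening': 1.0013579526182792}
scene {'mtx': [[389.5155, 0.0, 315.3954], [0.0, 389.5155, 202.175], [0.0, 0.0, 1.0]], 'extrinsics': [[0.6962, 0.3641, -0.6187, -0.2575], [-0.7177, 0.3719, -0.5887, -0.6484], [0.0158, 0.8539, 0.5202, 0.7181], [0.0, 0.0, 0.0, 1.0]]}
top {'mtx': [[417.8581, 0.0, 317.8215], [0.0, 417.8581, 196.122], [0.0, 0.0, 1.0]], 'extrinsics': [[-0.0186, 0.9896, -0.1428, 0.3179], [-0.9998, -0.0183, 0.0035, 0.042], [0.0009, 0.1428, 0.9897, 1.1856], [0.0, 0.0, 0.0, 1.0]]}
wrist {'mtx': [[282.5553, 0.0, 318.7367], [0.0, 282.5553, 199.401], [0.0, 0.0, 1.0]], 'extrinsics': [[0.416, -0.8834, -0.2159, 0.2301], [0.9094, 0.4038, 0.1002, 0.665], [-0.0014, -0.238, 0.9713, 0.3841], [0.0, 0.0, 0.0, 1.0]]}
```

View pics/scene0.png

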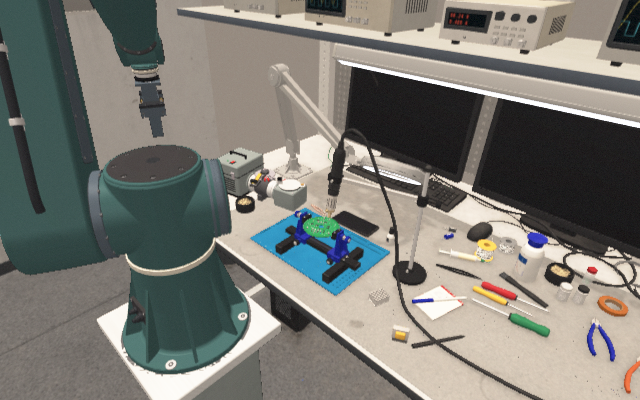

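View pics/top0.png

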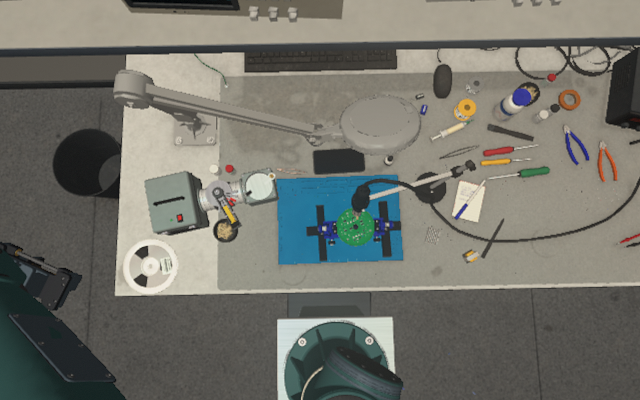

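View pics/wrist0.png

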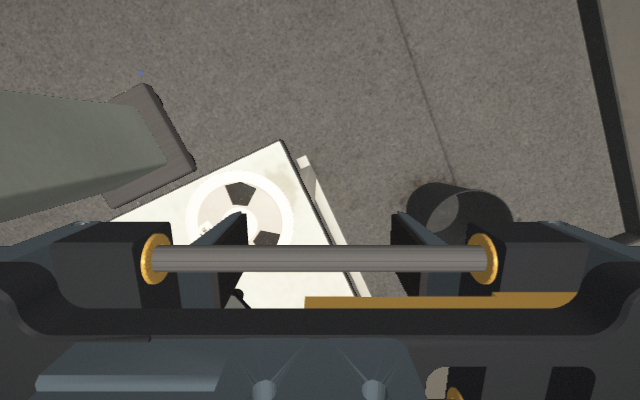

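```bash
python3 - <<'E'
import cv2
t=cv2.imread("pics/top0.png")[150:260,130:290]; cv2.imwrite("pics/topz.png",cv2.resize(t,None,fx=5,fy=5,interpolation=cv2.INTER_CUBIC))
t=cv2.imread("pics/scene0.png")[135:225,205:325]; cv2.imwrite("pics/scz.png",cv2.resize(t,None,fx=6,fy=6,interpolation=cv2.INTER_CUBIC))
E
```

```text
(no output)
```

View pics/topz.png

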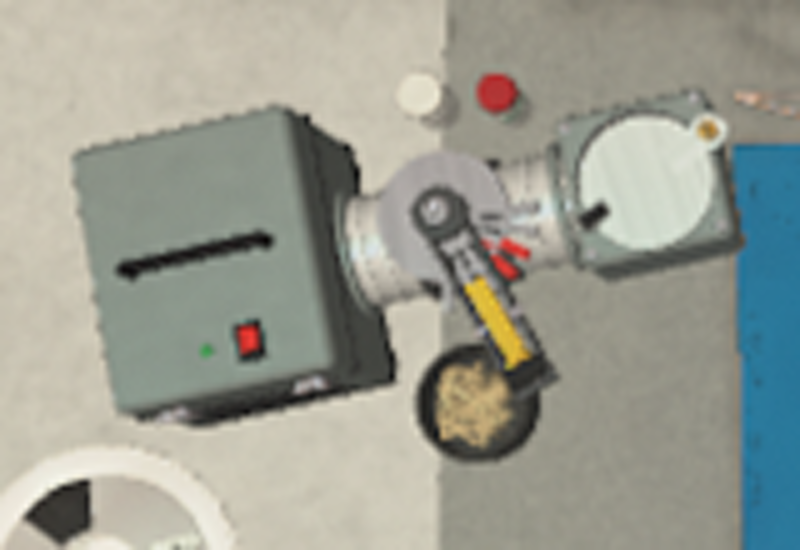

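View pics/scz.png

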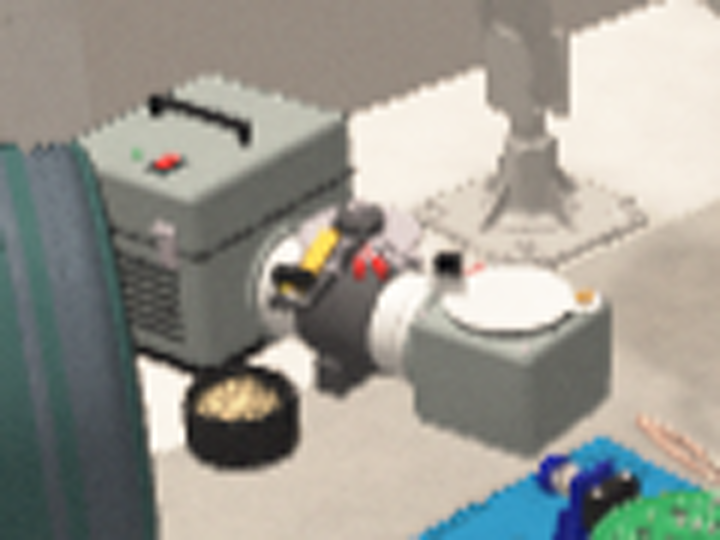

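```bash
cat > h.py <<'E'
import numpy as np
from rig import manip, optics
def ray(i,uv):
    K=np.array(i["mtx"]);E=np.array(i["extrinsics"])
    d=np.linalg.solve(K,[uv[0],uv[1],1.]); d=E[:3,:3]@(d*[1,-1,-1]); return E[:3,3],d
def at(i,uv,z):
    o,d=ray(i,uv); return o+d*(z-o[2])/d[2]
def tri(a,b):
    A=[];B=[]
    M=np.zeros((3,3));v=np.zeros(3);R=[]
    for i,uv in (a,b):
        o,d=ray(i,uv);d=d/np.linalg.norm(d);P=np.eye(3)-np.outer(d,d);M+=P;v+=P@o;R.append((o,P))
    x=np.linalg.solve(M,v); return x,[np.linalg.norm(P@(x-o)) for o,P in R]
def proj(i,p):
    E=np.array(i["extrinsics"]);c=E[:3,:3].T@(np.array(p)-E[:3,3]);c=c*[1,-1,-1];u=np.array(i["mtx"])@c;return u[:2]/u[2]
E
cat > a.py <<'E'
from h import *
np.set_printoptions(precision=4,suppress=True)
T=optics.camera_info("top");S=optics.camera_info("scene")
t=lambda u,v:(130+(u+.5)/5-.5,150+(v+.5)/5-.5)
s=lambda u,v:(205+(u+.5)/6-.5,135+(v+.5)/6-.5)
for n,a,b,z in [("stem",(437,210),(360,215),.118),("pin",(708,130),(584,297),.098),("lug",(595,213),(448,262),.119),("roll",(530,370),(292,275),.135),("pot",(478,402),(245,395),.036),("wh",(420,93),None,.045),("red",(497,92),None,.053),("redn",(508,258),(370,262),.103)]:
    print(n,at(T,t(*a),z),b and tri((T,t(*a)),(S,s(*b))))
E
python3 a.py
```

```text
stem [0.4886 0.2985 0.118 ] (array([0.4876, 0.3006, 0.1145]), [np.float64(0.0020172530846630995), np.float64(0.002017253084663107)])
pin [0.532  0.1605 0.098 ] (array([0.5303, 0.1616, 0.0996]), [np.float64(0.0018674243730786495), np.float64(0.0018674243730785395)])
lug [0.4853 0.2167 0.119 ] (array([0.4835, 0.2189, 0.1168]), [np.float64(0.0028605625230485737), np.float64(0.002860562523048553)])
roll [0.4035 0.2464 0.135 ] (array([0.4016, 0.2499, 0.1272]), [np.float64(0.003236784336533619), np.float64(0.0032367843365334894)])
pot [0.3945 0.294  0.036 ] (array([0.3934, 0.2946, 0.0368]), [np.float64(0.0013029351018270473), np.float64(0.0013029351018269476)])
wh [0.5664 0.3265 0.045 ] None
red [0.5644 0.282  0.053 ] None
redn [0.4649 0.2646 0.103 ] (array([0.4635, 0.2646, 0.1067]), [np.float64(0.0012018287823630388), np.float64(0.0012018287823630015)])
```

play_rows(increments=[{"x": -0.034, "y": -0.035, "z": -0.01, "roll": 5}, {"x": -0.068, "y": -0.07, "z": -0.02, "roll": 10}, {"x": -0.102, "y": -0.105, "z": -0.02, "roll": 15}, {"x": -0.136, "y": -0.14, "z": -0.02, "roll": 20}, {"x": -0.17, "y": -0.175, "z": -0.02, "roll": 25}], claw=0.04)

```text
t: 0.65
ee_pos: [0.373, 0.4048, 0.4243]
tool_rot: [0.421, 0.907, -0.0, 0.0]
ft_force: [1.0, -0.1, -0.3]
opening: 0.594
```

```bash
cat > st.py <<'E'
from h import *
from scipy.spatial.transform import Rotation as Ro
np.set_printoptions(precision=4,suppress=True)
def st():
    o=manip.observe();R=Ro.from_quat(o["tool_rot"]).as_matrix()
    print("t",round(o["t"],2),"pos",o["ee_pos"],"yawy",np.degrees(np.arctan2(R[1,1],R[0,1])).round(2),"zax",R[:,2],"F",o["ft_force"],"op",round(o["opening"],3));return o,R
def go(p,yaw=None):
    o,R=st();d=R.T@(np.array(p)-o["ee_pos"]);print("inc",d, "roll", None if yaw is None else np.degrees(np.arctan2(R[1,1],R[0,1]))-yaw)
E
python3 -c "
from st import *
go([.47,.13,.42],10)
T=optics.camera_info('top');S=optics.camera_info('scene')
print(tri((T,(362,190)),(S,(338,150))),tri((T,(360,205)),(S,(333,195))))"
```

```text
t 0.65 pos [0.373  0.4048 0.4243] yawy 40.25 zax [-0.0003 -0.0007 -1.    ] F [ 0.9967 -0.0773 -0.3107] op 0.594
inc [-0.2724 -0.1035  0.0045] roll 30.24895095244652
(array([ 0.4531, -0.0528,  0.3132]), [np.float64(0.002776672372277744), np.float64(0.002776672372277782)]) (array([ 0.4353, -0.0596,  0.1896]), [np.float64(0.00398361711378856), np.float64(0.003983617113788601)])
```

play_rows(increments=[{"x": -0.045, "y": -0.017, "z": 0.001, "roll": 5}, {"x": -0.09, "y": -0.034, "z": 0.002, "roll": 10}, {"x": -0.135, "y": -0.052, "z": 0.003, "roll": 15}, {"x": -0.18, "y": -0.069, "z": 0.004, "roll": 20}, {"x": -0.22, "y": -0.084, "z": 0.004, "roll": 25}])

```text
t: 1.15
ee_pos: [0.4512, 0.1805, 0.4205]
tool_rot: [0.609, 0.794, -0.0, 0.0]
ft_force: [0.4, 0.4, 0.3]
opening: 0.439
```

```bash
cat > cap.py <<'E'
import sys,cv2,pickle
from st import *
n=sys.argv[1]; st(); i=optics.camera_info("wrist"); im=optics.capture("wrist")[:,:,::-1]
pickle.dump(i,open(f"pics/{n}.pkl","wb")); cv2.imwrite(f"pics/{n}.png",im)
E
python3 cap.py w1
```

```text
t 1.15 pos [0.4512 0.1805 0.4205] yawy 15.03 zax [-0.0002 -0.0008 -1.    ] F [0.3591 0.3793 0.3129] op 0.439
```

View pics/w1.png

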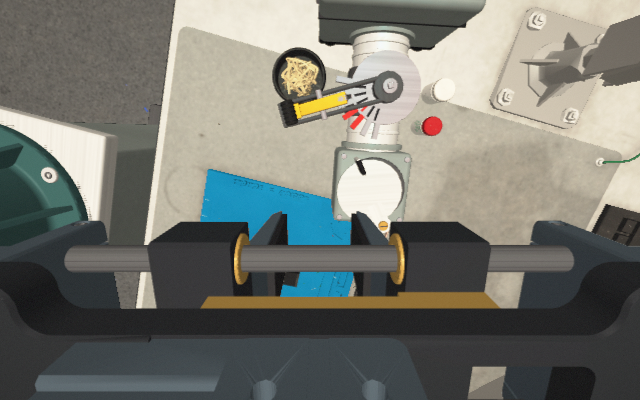

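play_rows(increments=[{"x": -0.02, "y": 0.0, "z": 0.01, "roll": 0}, {"x": -0.045, "y": 0.0, "z": 0.01, "roll": 0}, {"x": -0.045, "y": 0.0, "z": 0.01, "roll": 0}, {"x": -0.045, "y": 0.0, "z": 0.01, "roll": 0}])

```text
t: 1.6
ee_pos: [0.4639, 0.1333, 0.4105]
tool_rot: [0.612, 0.791, -0.001, 0.001]
ft_force: [-0.1, -0.4, 0.3]
opening: 0.437
```

```bash
python3 cap.py w2; python3 -c "
import cv2
for n,(r,c) in dict(w1=(0,260),w2=(0,260)).items():
    t=cv2.imread(f'pics/{n}.png')[r:r+240,c:c+200];cv2.imwrite(f'pics/{n}z.png',cv2.resize(t,None,fx=3,fy=3,interpolation=cv2.INTER_CUBIC)[:600] if 0 else cv2.resize(t,(500,600),interpolation=cv2.INTER_CUBIC))"
```

```text
t 1.6 pos [0.4639 0.1333 0.4105] yawy 14.56 zax [-0.     -0.0018 -1.    ] F [-0.11   -0.351   0.2535] op 0.437
```

View pics/w1z.png

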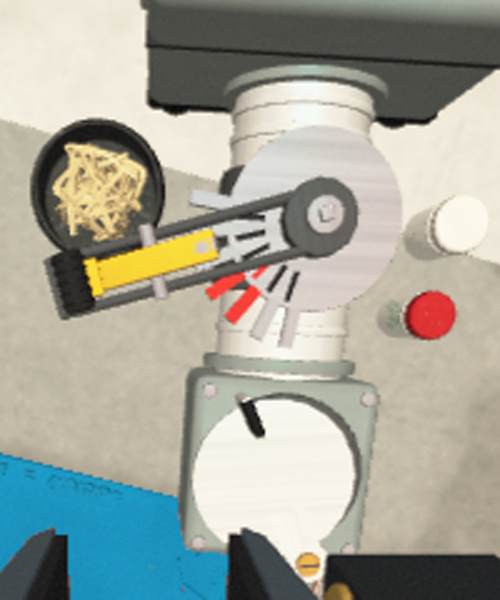

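View pics/w2z.png

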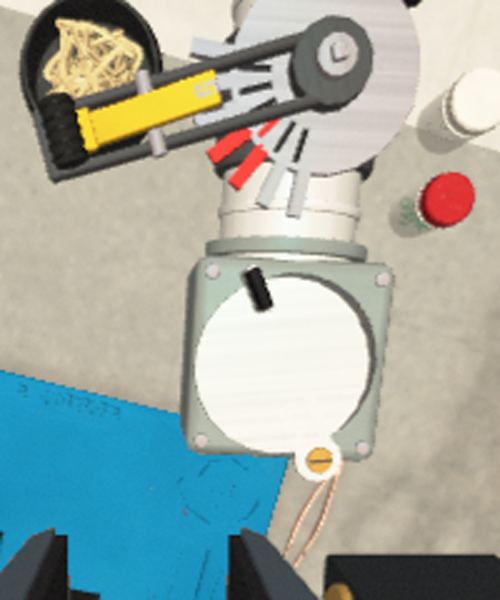

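```bash
cat > b.py <<'E'
from st import *
import pickle
A=pickle.load(open("pics/w1.pkl","rb"));B=pickle.load(open("pics/w2.pkl","rb"))
c=lambda u,v:(260+(u+.5)/2.5-.5,(v+.5)/2.5-.5)
P={}
for n,a,b,z in [("stem",(326,210),(341,49),.118),("pin",(309,564),(320,459),.098),("lug",(253,417),(259,289),.119),("roll",(72,283),(63,129),.135),("redn",(232,298),(232,165),.103),("portc",(275,473),(283,365),.095)]:
    x,e=tri((A,c(*a)),(B,c(*b)));print(n,x,np.round(e,4),at(A,c(*a),z)[:2],at(B,c(*b),z)[:2]);P[n]=(at(A,c(*a),z)+at(B,c(*b),z))/2
ang=lambda p,q:np.degrees(np.arctan2(*(P[q]-P[p])[1::-1]))
for p,q in [("stem","roll"),("stem","redn"),("pin","lug"),("pin","stem"),("pin","portc")]: print(p,q,ang(p,q),np.linalg.norm((P[p]-P[q])[:2]))
E
python3 b.py
```

```text
stem [0.487  0.303  0.1204] [0.0005 0.0005] [0.487  0.3034] [0.4878 0.3041]
pin [0.5304 0.1639 0.099 ] [0.0001 0.0001] [0.5308 0.1636] [0.5306 0.1637]
lug [0.4841 0.2218 0.1131] [0.0001 0.0001] [0.4832 0.2223] [0.4832 0.2213]
roll [0.403  0.2531 0.1305] [0.0002 0.0002] [0.4034 0.253 ] [0.404  0.2522]
redn [0.464  0.2654 0.0924] [0.0007 0.0007] [0.4636 0.2649] [0.4627 0.2628]
portc [0.5075 0.1969 0.0802] [0. 0.] [0.5041 0.1992] [0.5046 0.197 ]
stem roll -148.58046914278813 0.09813754758196182
stem redn -121.29332134179845 0.04666938482853387
pin lug 129.22729917793745 0.07502267900208828
pin stem 107.15716407595362 0.1466022605130424
pin portc 127.43640297620453 0.04331929882515133
```

```bash
cat >> b.py <<'E'
print()
for I,S in ((A,[(209,390),(369,398),(347,549),(199,543)]),(B,[(212,271),(382,279),(363,448),(201,440)])):
    Q=np.array([at(I,c(*s),.092)[:2] for s in S]);m=Q.mean(0);print(Q.tolist(),m)
    f=lambda v:np.degrees(np.arctan2(v[1],v[0]))
    print("c-stem",f(P["stem"][:2]-m),"edges",f(Q[0]-Q[3]),f(Q[1]-Q[2]),f(Q[1]-Q[0])+90,f(Q[2]-Q[3])+90, "pin",f(P["pin"][:2]-m),np.hypot(*(P["pin"][:2]-m)))
E
python3 b.py|sed 1,/^$/d; python3 - <<'E'
import cv2
t=cv2.imread('pics/w2.png')[0:100,270:410];cv2.imwrite('pics/w2zz.png',cv2.resize(t,None,fx=5.7,fy=5.7,interpolation=cv2.INTER_CUBIC))
E
```

```text
[[0.466118456274935, 0.22631806771844415], [0.534145322168987, 0.24100572846012328], [0.5472049890227038, 0.17338057185907743], [0.4810535417663144, 0.15857585020904647]] [0.5071 0.1998]
c-stem 100.74181590374722 edges 102.43306858150336 100.93031780431191 102.18369036011131 102.61494765276657 pin -56.93164523370908 0.04311999080875826
[[0.4664843495115665, 0.2254227223743259], [0.5337521854419299, 0.2396887340397347], [0.5485749252569553, 0.1721933728571552], [0.4806647111871402, 0.15811446951907276]] [0.5074 0.1989]
c-stem 100.77099443307782 edges 101.89697457480804 102.38617067392313 101.97374975470983 101.71243713774271 pin -56.48771287136217 0.042182258683672674
```

View pics/w2zz.png

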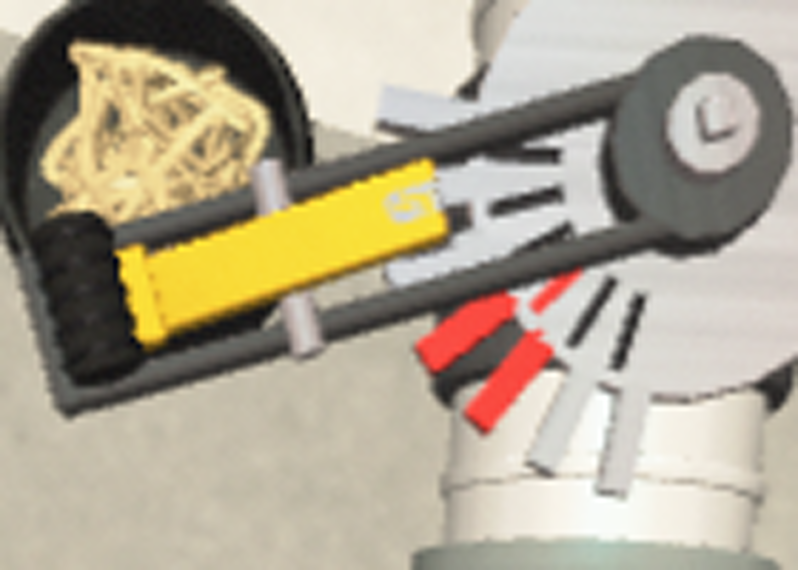

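```bash
python3 -c "
from st import *
go([.4832,.2158,.33],39)"
```

```text
t 1.65 pos [0.4638 0.1337 0.4106] yawy 14.61 zax [ 0.0001 -0.0018 -1.    ] F [ 0.4822 -0.7231  0.4921] op 0.44
inc [0.0746 0.0395 0.0804] roll -24.38882109981987
```

play_rows(increments=[{"x": 0.02, "y": 0.01, "z": 0.02, "roll": -6}, {"x": 0.04, "y": 0.02, "z": 0.04, "roll": -12}, {"x": 0.06, "y": 0.032, "z": 0.06, "roll": -18}, {"x": 0.0746, "y": 0.0395, "z": 0.08, "roll": -24.4}, {"x": 0.0746, "y": 0.0395, "z": 0.08, "roll": -24.4}], claw=0.026)

```text
t: 2.15
ee_pos: [0.4824, 0.2177, 0.3283]
tool_rot: [0.428, 0.904, -0.002, -0.001]
ft_force: [-0.9, 0.2, -0.2]
opening: 0.285
```

```bash
python3 cap.py w3; python3 -c "
from st import *
go([.4832,.2158,.297],39)"
```

```text
t 2.15 pos [0.4824 0.2177 0.3283] yawy 39.29 zax [-0.003  -0.0028 -1.    ] F [-0.856   0.1867 -0.2262] op 0.285
t 2.2 pos [0.4826 0.2168 0.3296] yawy 39.04 zax [-0.0021 -0.0026 -1.    ] F [ 0.2511 -0.4051  0.3919] op 0.286
inc [-0.0012 -0.0001  0.0326] roll 0.03926825776114384
```

View pics/w3.png

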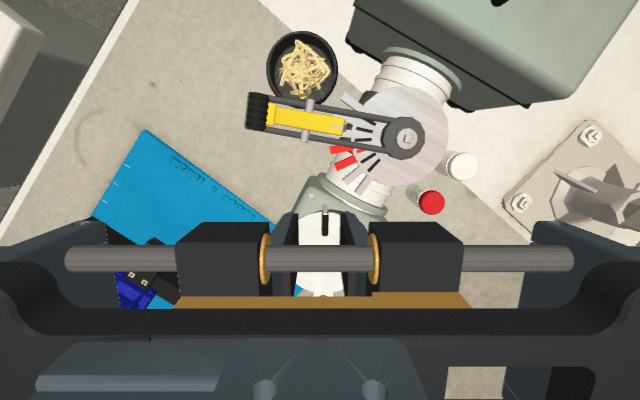

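play_rows(increments=[{"x": -0.001, "y": 0, "z": 0.015, "roll": 0}, {"x": -0.001, "y": 0, "z": 0.0326, "roll": 0}, {"x": -0.001, "y": 0, "z": 0.0326, "roll": 0}, {"x": -0.001, "y": 0, "z": 0.0326, "roll": 0}])

```text
t: 2.6
ee_pos: [0.4831, 0.2156, 0.2973]
tool_rot: [0.431, 0.902, -0.002, -0.0]
ft_force: [0.7, 1.1, -0.0]
opening: 0.286
```

```bash
python3 cap.py w4; cat > arc.py <<'E'
# print rows for arc: polar angle phi (deg) about pin, tool centre at radius r, yaw_y = phi-90+off
import sys
from st import *
pin=np.array([.5306,.1637]); r=.070
o,R=st()
for k in sys.argv[1:]:
    phi,yaw=map(float,k.split(","));a=np.radians(phi)
    p=[pin[0]+r*np.cos(a),pin[1]+r*np.sin(a),.297]
    d=R.T@(np.array(p)-o["ee_pos"]);print(phi,d.round(4),round(np.degrees(np.arctan2(R[1,1],R[0,1]))-yaw,1))
v=o["ee_pos"][:2]-pin;print("now",np.hypot(*v),np.degrees(np.arctan2(v[1],v[0]))%360)
E
python3 arc.py 135,45 142,52 149,59 156,66 163,73
```

```text
t 2.6 pos [0.4831 0.2156 0.2973] yawy 38.95 zax [-0.0023 -0.0027 -1.    ] F [ 0.7026  1.0845 -0.0341] op 0.286
t 2.65 pos [0.4834 0.2157 0.2977] yawy 38.97 zax [-0.0015 -0.0024 -1.    ] F [0.3562 0.0949 0.0062] op 0.285
135.0 [-0.0006 -0.0034  0.0007] -6.0
142.0 [-0.002  -0.0118  0.0007] -13.0
149.0 [-0.0044 -0.02    0.0007] -20.0
156.0 [-0.0078 -0.0278  0.0007] -27.0
163.0 [-0.0122 -0.0352  0.0008] -34.0
now 0.0702925611284672 132.22899242756512
```

View pics/w4.png

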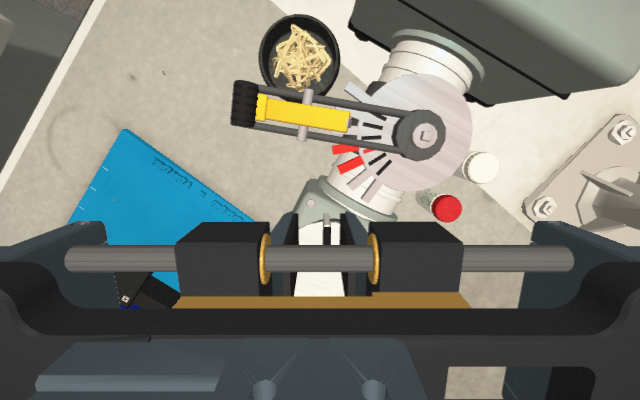

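play_rows(increments=[{"x": -0.0006, "y": -0.0034, "z": 0, "roll": -6}, {"x": -0.002, "y": -0.0118, "z": 0, "roll": -13}, {"x": -0.0044, "y": -0.02, "z": 0, "roll": -20}, {"x": -0.0078, "y": -0.0278, "z": 0, "roll": -27}, {"x": -0.0122, "y": -0.0352, "z": 0, "roll": -34}])

```text
t: 3.15
ee_pos: [0.4637, 0.1839, 0.2988]
tool_rot: [0.146, 0.989, -0.001, 0.0]
ft_force: [-0.5, 1.0, -0.3]
opening: 0.283
```

```bash
python3 cap.py w5;python3 arc.py 168,78 174,84 181,90 188,96 195,102
```

```text
t 3.15 pos [0.4637 0.1839 0.2988] yawy 73.21 zax [ 0.0001 -0.0017 -1.    ] F [-0.5206  1.0438 -0.2878] op 0.283
t 3.2 pos [0.4633 0.1831 0.2986] yawy 73.65 zax [-0.0005 -0.0022 -1.    ] F [-0.0268  1.1336 -0.6913] op 0.285
168.0 [-0.0003 -0.0049  0.0017] -4.4
174.0 [-0.0012 -0.0122  0.0017] -10.4
181.0 [-0.0033 -0.0205  0.0017] -16.4
188.0 [-0.0063 -0.0285  0.0017] -22.4
195.0 [-0.0103 -0.036   0.0017] -28.4
now 0.07007864788291729 163.95162980868483
```

View pics/w5.png

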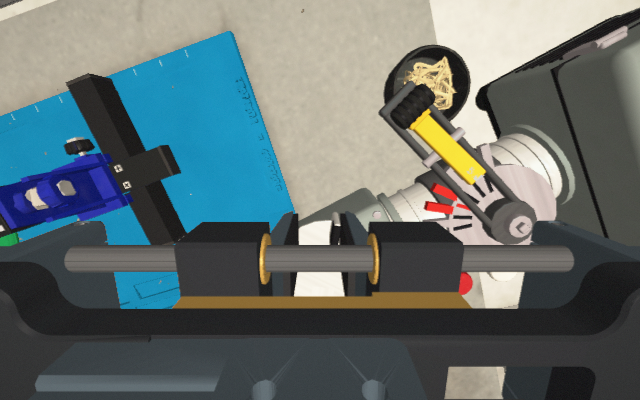

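play_rows(increments=[{"x": -0.0003, "y": -0.0049, "z": 0.0015, "roll": -4.4}, {"x": -0.0012, "y": -0.0122, "z": 0.0015, "roll": -10.4}, {"x": -0.0033, "y": -0.0205, "z": 0.0015, "roll": -16.4}, {"x": -0.0063, "y": -0.0285, "z": 0.0015, "roll": -22.4}, {"x": -0.0103, "y": -0.036, "z": 0.0015, "roll": -28.4}])

```text
t: 3.7
ee_pos: [0.4632, 0.1454, 0.298]
tool_rot: [-0.105, 0.994, -0.001, 0.0]
ft_force: [0.4, -0.1, -0.4]
opening: 0.284
```

```bash
python3 arc.py 199,106 205,111 211,115 217,119 223,123 230,124; python3 cap.py w6
```

```text
t 3.7 pos [0.4632 0.1454 0.298 ] yawy 102.1 zax [ 0.0005 -0.0018 -1.    ] F [ 0.4196 -0.0803 -0.3734] op 0.284
199.0 [-0.0002 -0.0046  0.001 ] -3.9
205.0 [-0.0015 -0.0119  0.001 ] -8.9
211.0 [-0.0035 -0.0189  0.0011] -12.9
217.0 [-0.0062 -0.0257  0.0011] -16.9
223.0 [-0.0097 -0.0322  0.0011] -20.9
230.0 [-0.0145 -0.0392  0.0011] -21.9
now 0.06982523208338995 195.19737605400184
t 3.7 pos [0.4632 0.1454 0.298 ] yawy 102.1 zax [ 0.0005 -0.0018 -1.    ] F [ 0.4196 -0.0803 -0.3734] op 0.284
```

View pics/w6.png

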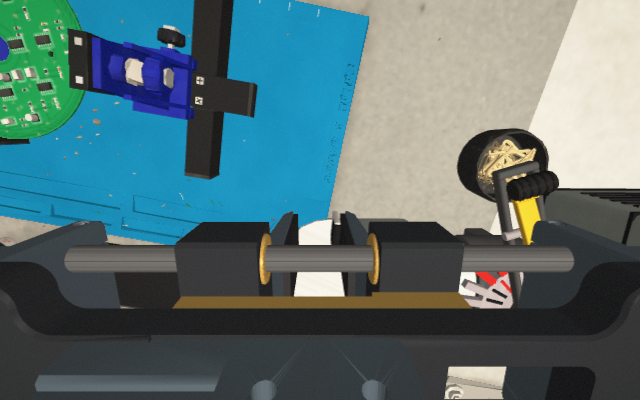

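play_rows(increments=[{"x": -0.0002, "y": -0.0046, "z": 0.001, "roll": -3.9}, {"x": -0.0015, "y": -0.0119, "z": 0.001, "roll": -8.9}, {"x": -0.0035, "y": -0.0189, "z": 0.001, "roll": -12.9}, {"x": -0.0062, "y": -0.0257, "z": 0.001, "roll": -16.9}, {"x": -0.0097, "y": -0.0322, "z": 0.001, "roll": -20.9}])

```text
t: 4.25
ee_pos: [0.4802, 0.1153, 0.2977]
tool_rot: [-0.286, 0.958, -0.001, 0.0]
ft_force: [-0.2, 0.3, -0.7]
opening: 0.286
```

```bash
python3 arc.py 226,125 230,128 234,130 236,131 238,132; python3 cap.py w7; python3 -c "
from rig import optics;import cv2
t=optics.capture('top')[150:260,130:290,::-1];cv2.imwrite('pics/top7.png',cv2.resize(t,None,fx=5,fy=5,interpolation=cv2.INTER_CUBIC))"
```

```text
t 4.25 pos [0.4802 0.1153 0.2977] yawy 123.24 zax [ 0.0014 -0.0017 -1.    ] F [-0.2469  0.2684 -0.7117] op 0.286
226.0 [-0.0004 -0.0027  0.0007] -1.8
230.0 [-0.0017 -0.0074  0.0007] -4.8
234.0 [-0.0032 -0.012   0.0007] -6.8
236.0 [-0.0041 -0.0143  0.0007] -7.8
238.0 [-0.0051 -0.0165  0.0008] -8.8
now 0.06986917983472699 223.7980689472529
t 4.25 pos [0.4802 0.1153 0.2977] yawy 123.24 zax [ 0.0014 -0.0017 -1.    ] F [-0.2469  0.2684 -0.7117] op 0.286
```

View pics/w7.png

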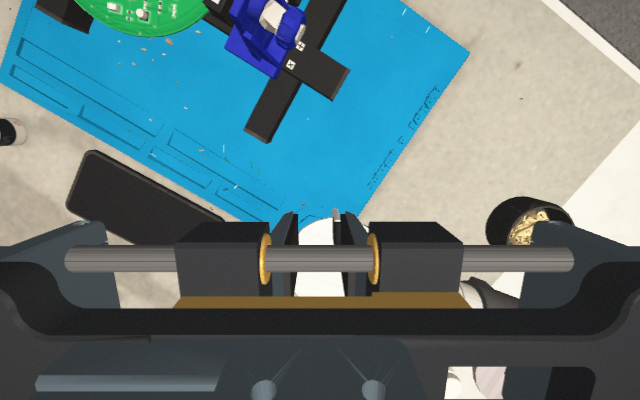

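View pics/top7.png

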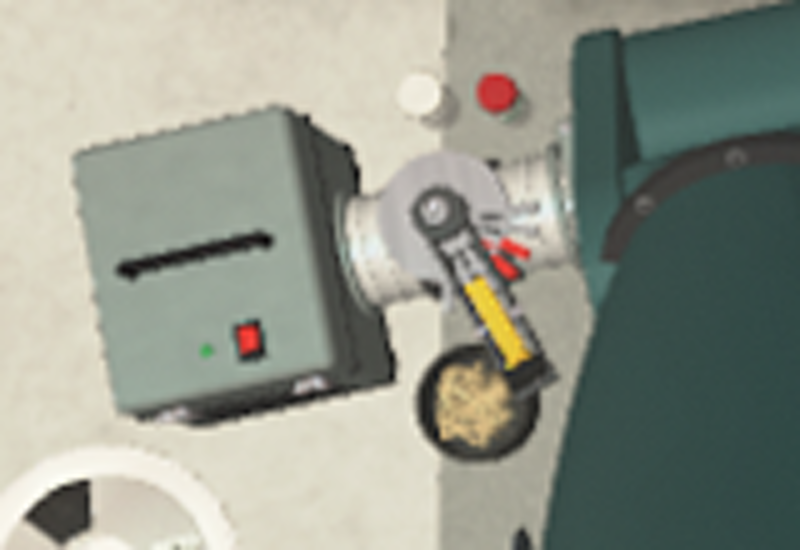

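play_rows(increments=[{"x": -0.0004, "y": -0.0027, "z": 0.0007, "roll": -1.8}, {"x": -0.0017, "y": -0.0074, "z": 0.0007, "roll": -4.8}, {"x": -0.0032, "y": -0.012, "z": 0.0007, "roll": -6.8}, {"x": -0.0041, "y": -0.0143, "z": 0.0007, "roll": -7.8}, {"x": -0.0041, "y": -0.0143, "z": 0.0007, "roll": -7.8}])

```text
t: 4.85
ee_pos: [0.4919, 0.1056, 0.2973]
tool_rot: [-0.349, 0.937, -0.001, 0.001]
ft_force: [0.4, 0.6, -0.2]
opening: 0.286
```

```bash
python3 arc.py 237,132 238,132 239,132 240,132; python3 cap.py w8
```

```text
t 4.85 pos [0.4919 0.1056 0.2973] yawy 130.79 zax [ 0.0024 -0.0016 -1.    ] F [ 0.3703  0.5762 -0.1875] op 0.286
237.0 [-0.     -0.0009  0.0003] -1.2
238.0 [-0.0004 -0.002   0.0003] -1.2
239.0 [-0.0008 -0.0032  0.0003] -1.2
240.0 [-0.0011 -0.0044  0.0003] -1.2
now 0.0697922860687307 236.30833166327105
t 4.85 pos [0.4919 0.1056 0.2973] yawy 130.79 zax [ 0.0024 -0.0016 -1.    ] F [ 0.3703  0.5762 -0.1875] op 0.286
```

View pics/w8.png

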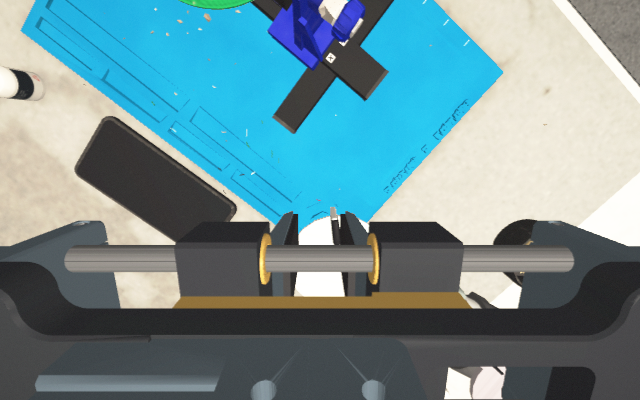

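play_rows(increments=[{"x": 0, "y": -0.0009, "z": 0, "roll": -1}, {"x": -0.0004, "y": -0.002, "z": 0, "roll": -1.2}, {"x": -0.0005, "y": -0.0025, "z": 0, "roll": -1.2}])

```text
t: 5.2
ee_pos: [0.4937, 0.1041, 0.2973]
tool_rot: [-0.358, 0.934, -0.001, 0.001]
ft_force: [-0.9, 0.4, -0.8]
opening: 0.287
```

```bash
python3 arc.py 239,132 240,132 241,132 242,132
```

```text
t 5.2 pos [0.4937 0.1041 0.2973] yawy 131.98 zax [ 0.0022 -0.0017 -1.    ] F [-0.8663  0.4158 -0.7867] op 0.287
239.0 [-0.0003 -0.0009  0.0003] -0.0
240.0 [-0.0007 -0.002   0.0003] -0.0
241.0 [-0.0011 -0.0032  0.0003] -0.0
242.0 [-0.0015 -0.0043  0.0003] -0.0
now 0.070052275607792 238.25714123205103
```

play_rows(increments=[{"x": -0.0004, "y": -0.0012, "z": 0, "roll": 0}, {"x": -0.0007, "y": -0.002, "z": 0, "roll": 0}, {"x": -0.0007, "y": -0.002, "z": 0, "roll": 0}])

```text
t: 5.5
ee_pos: [0.4957, 0.103, 0.2973]
tool_rot: [-0.358, 0.934, -0.001, 0.001]
ft_force: [-0.3, -0.6, 0.2]
opening: 0.288
```

play_rows(increments=[{"x": 0, "y": 0, "z": -0.015, "roll": 0}, {"x": 0, "y": 0, "z": -0.04, "roll": 0}, {"x": 0, "y": 0, "z": -0.075, "roll": 6}, {"x": 0, "y": 0.0, "z": -0.11, "roll": 14}, {"x": 0, "y": 0, "z": -0.12, "roll": 22}])

```text
t: 6.0
ee_pos: [0.4961, 0.1033, 0.4209]
tool_rot: [-0.171, 0.985, -0.001, 0.003]
ft_force: [0.1, 0.6, -0.8]
opening: 0.282
```

```bash
python3 -c "
from st import *
go([.4512,.17,.42],20)"
```

```text
t 6.0 pos [0.4961 0.1033 0.4209] yawy 109.63 zax [ 0.007  -0.0009 -1.    ] F [ 0.0994  0.6092 -0.7746] op 0.282
inc [0.0199 0.0779 0.0005] roll 89.63423222500793
```

play_rows(increments=[{"x": 0.004, "y": 0.016, "z": 0, "roll": 8.5}, {"x": 0.008, "y": 0.031, "z": 0, "roll": 17}, {"x": 0.012, "y": 0.047, "z": 0, "roll": 25.5}, {"x": 0.016, "y": 0.062, "z": 0, "roll": 34}, {"x": 0.02, "y": 0.078, "z": 0, "roll": 42.5}], claw=0.0)

```text
t: 6.5
ee_pos: [0.4507, 0.1705, 0.4206]
tool_rot: [0.201, 0.98, 0.0, 0.004]
ft_force: [0.3, -0.4, -0.5]
opening: 0.005
```

play_rows(increments=[{"x": 0, "y": 0, "z": 0, "roll": 8.5}, {"x": 0, "y": 0, "z": 0, "roll": 17}, {"x": 0, "y": 0, "z": 0, "roll": 25.5}, {"x": 0, "y": 0, "z": 0, "roll": 34}, {"x": 0, "y": 0, "z": 0, "roll": 42.5}])

```text
t: 7.0
ee_pos: [0.4507, 0.1705, 0.4206]
tool_rot: [0.545, 0.838, 0.002, 0.003]
ft_force: [-0.1, 0.7, 0.0]
opening: 0.005
```

```bash
python3 cap.py w9
```

```text
t 7.0 pos [0.4507 0.1705 0.4206] yawy 23.91 zax [ 0.0075 -0.0008 -1.    ] F [-0.1176  0.7471  0.0352] op 0.005
```

View pics/w9.png

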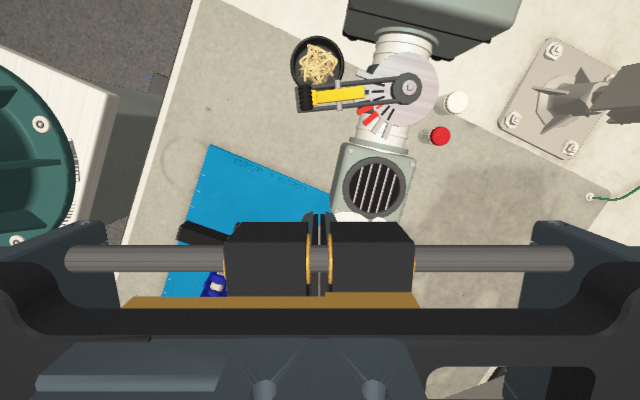

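```bash
python3 -c "
from rig import optics;import cv2
t=optics.capture('top')[150:260,170:330,::-1];cv2.imwrite('pics/top9.png',cv2.resize(t,None,fx=5,fy=5,interpolation=cv2.INTER_CUBIC))
t=optics.capture('scene')[135:225,205:325,::-1]; cv2.imwrite('pics/sc9.png',cv2.resize(t,None,fx=6,fy=6,interpolation=cv2.INTER_CUBIC))"
```

```text
(no output)
```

View pics/top9.png

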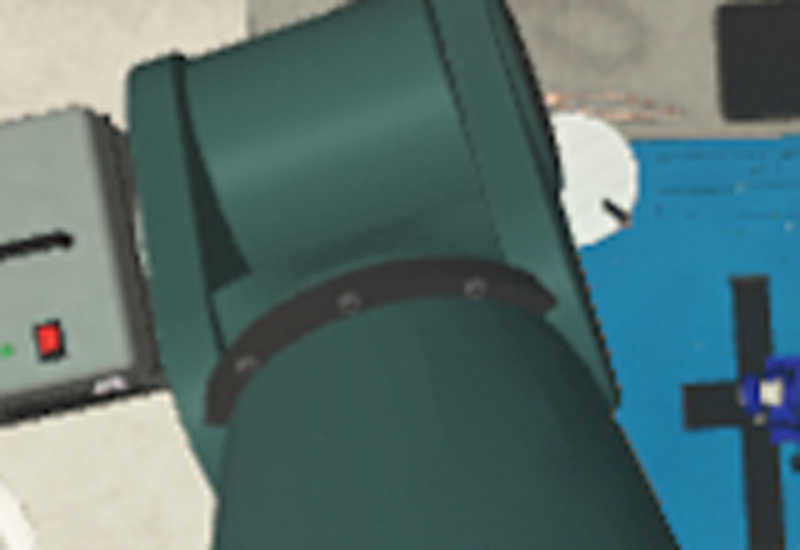

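View pics/sc9.png

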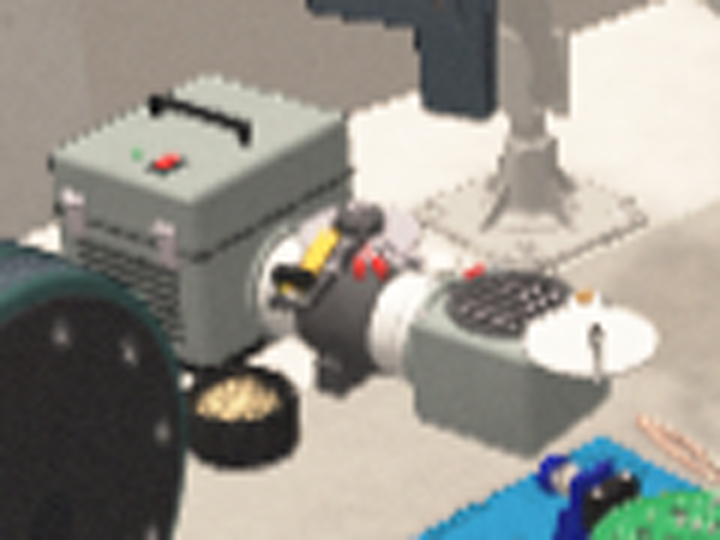

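```bash
python3 -c "
from st import *
T=optics.camera_info('top')
t=lambda u,v,o:(o+(u+.5)/5-.5,150+(v+.5)/5-.5)
f=lambda v:np.degrees(np.arctan2(v[1],v[0]))%360
pin=at(T,t(708,130,130),.098);l0=at(T,t(595,213,130),.119);l=at(T,t(615,211,170),.119)
print(f(l0-pin),f(l-pin),np.hypot(*(l-pin)[:2]), np.radians(f(l-pin)-f(l0-pin)))
d=at(T,t(567+4,180,170),.095);print(f(d-pin),np.hypot(*(d-pin)[:2]))
go([.403,.252,.36],31.4)
"
```

```text
129.72733444982913 230.26661392686054 0.07467585180342778 1.7547414544569608
230.7000765107039 0.042561353986463706
t 7.15 pos [0.4507 0.1705 0.4206] yawy 24.44 zax [ 0.0074 -0.0009 -1.    ] F [-0.0768 -0.1196  0.1858] op 0.009
inc [ 0.0942 -0.0101  0.0602] roll -6.957329985018784
```

```bash
python3 -c "
from st import *
go([.4658,.120,.36],-40)
"
```

```text
t 7.15 pos [0.4507 0.1705 0.4206] yawy 24.44 zax [ 0.0074 -0.0009 -1.    ] F [-0.0768 -0.1196  0.1858] op 0.009
inc [-0.052  -0.0075  0.0608] roll 64.44267001498122
```

play_rows(increments=[{"x": -0.012, "y": -0.002, "z": 0, "roll": 8.5}, {"x": -0.024, "y": -0.003, "z": 0, "roll": 17}, {"x": -0.036, "y": -0.005, "z": 0, "roll": 25.5}, {"x": -0.048, "y": -0.007, "z": 0, "roll": 34}, {"x": -0.052, "y": -0.0075, "z": 0.01, "roll": 42.5}])

```text
t: 7.65
ee_pos: [0.466, 0.1194, 0.4117]
tool_rot: [0.81, 0.587, 0.004, 0.003]
ft_force: [-0.0, 0.2, -0.3]
opening: 0.003
```

```bash
python3 -c "
from st import *
go([.4658,.120,.35],-40)
"
```

```text
t 7.65 pos [0.466  0.1194 0.4117] yawy -18.14 zax [ 0.0094 -0.0006 -1.    ] F [-0.0163  0.1808 -0.3281] op 0.003
inc [ 0.0004 -0.0009  0.0617] roll 21.857975590112275
```

play_rows(increments=[{"x": 0, "y": 0, "z": 0.02, "roll": 8}, {"x": 0, "y": 0, "z": 0.04, "roll": 16}, {"x": 0, "y": 0, "z": 0.06, "roll": 21.9}, {"x": 0, "y": 0, "z": 0.06, "roll": 21.9}])

```text
t: 8.05
ee_pos: [0.4658, 0.1191, 0.3497]
tool_rot: [0.906, 0.423, 0.002, 0.002]
ft_force: [-0.4, -0.9, -0.1]
opening: 0.005
```

```bash
python3 cap.py w10; python3 -c "
from rig import optics;import cv2
t=optics.capture('scene')[135:225,235:355,::-1]; cv2.imwrite('pics/sc10.png',cv2.resize(t,None,fx=6,fy=6,interpolation=cv2.INTER_CUBIC))
from st import *
def tip():
    o,R=st();print(o['ee_pos']+.191*R[:,2])
tip()"
```

```text
t 8.05 pos [0.4658 0.1191 0.3497] yawy -39.9 zax [ 0.0058 -0.0014 -1.    ] F [-0.3712 -0.8716 -0.1251] op 0.005
t 8.15 pos [0.4667 0.1194 0.3519] yawy -39.71 zax [ 0.009  -0.0007 -1.    ] F [ 0.082  -1.1394  0.5525] op 0.001
[0.4684 0.1192 0.161 ]
```

View pics/sc10.png

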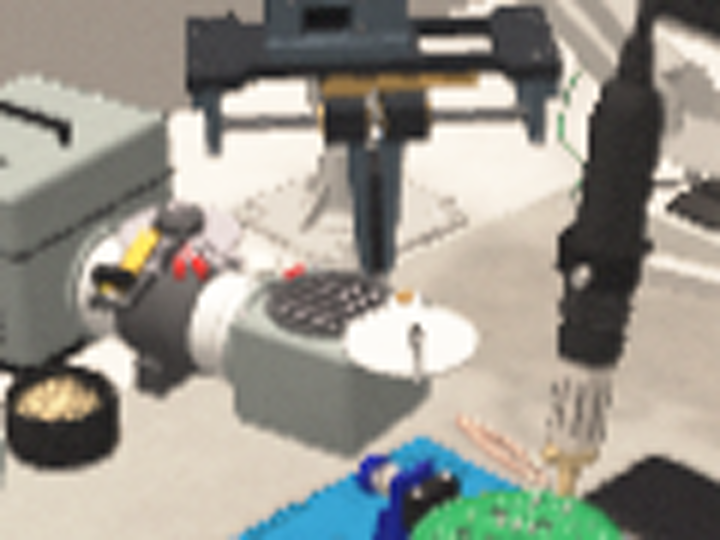

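View pics/w10.png

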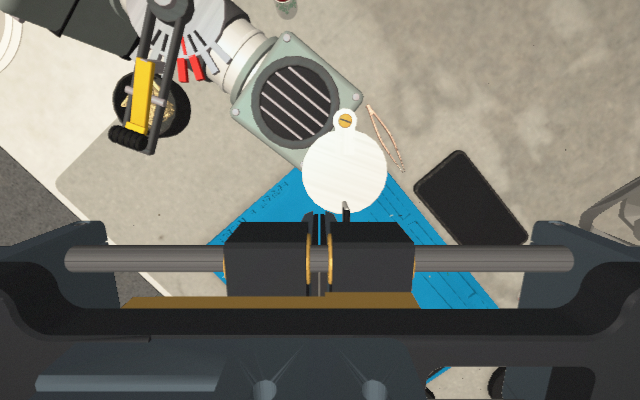

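```bash
python3 -c "
from st import *
import pickle
A=pickle.load(open('pics/w10.pkl','rb'))
f=lambda v:np.degrees(np.arctan2(v[1],v[0]))%360
pin=at(A,(345,120),.098);d=at(A,(344,172),.095);p=at(A,(298,101),.092);l=at(A,(346,206),.119)
sc=[at(A,s,.092) for s in [(287,37),(354,97),(239,111)]]; hc=(sc[1]+sc[2])/2
print(pin,d,p,hc,l);print(f(d-pin),f(p-pin),f(hc-pin),np.radians(f(d-pin)-f(p-pin)),np.radians(f(d-pin)-f(hc-pin)),f(l-pin))
"
```

```text
[0.5308 0.1634 0.098 ] [0.5043 0.1311 0.095 ] [0.5117 0.1987 0.092 ] [0.5091 0.1979 0.092 ] [0.4894 0.1136 0.119 ]
230.5886732477114 118.42095939244354 122.19324190311306 1.9576959212092866 1.8918571710827052 230.27128986401493
```

play_rows(increments=[{"x": 0, "y": -0.001, "z": 0.02, "roll": 0}, {"x": 0, "y": -0.001, "z": 0.04, "roll": 0}, {"x": 0, "y": -0.001, "z": 0.053, "roll": 0}, {"x": 0, "y": -0.001, "z": 0.053, "roll": 0}])

```text
t: 8.55
ee_pos: [0.4663, 0.12, 0.2984]
tool_rot: [0.905, 0.426, 0.003, 0.002]
ft_force: [-0.3, -0.3, 0.6]
opening: 0.005
```

play_rows(increments=[{"x": 0, "y": 0.002, "z": 0, "roll": 0}, {"x": 0, "y": 0.004, "z": 0, "roll": 0}, {"x": 0, "y": 0.005, "z": 0, "roll": 0}, {"x": 0, "y": 0.005, "z": 0, "roll": 0}])

```text
t: 8.95
ee_pos: [0.4704, 0.1167, 0.299]
tool_rot: [0.905, 0.426, 0.004, 0.002]
ft_force: [-0.1, 0.2, -0.4]
opening: 0.003
```

```bash
python3 cap.py w11
```

```text
t 8.95 pos [0.4704 0.1167 0.299 ] yawy -39.57 zax [ 0.0085 -0.0008 -1.    ] F [-0.1396  0.2204 -0.4388] op 0.003
```

View pics/w11.png

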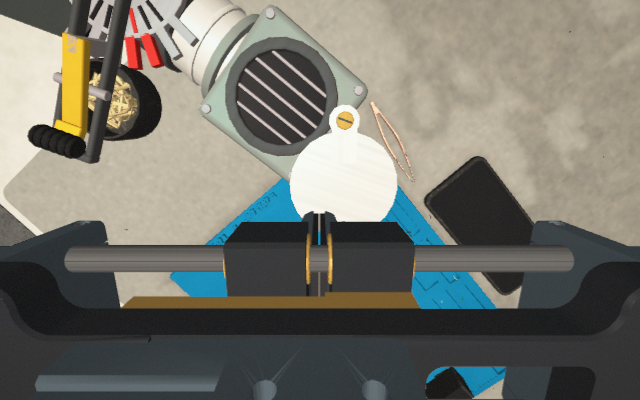

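play_rows(increments=[{"x": 0, "y": 0.001, "z": 0, "roll": 0}, {"x": 0, "y": 0.002, "z": 0, "roll": 0}, {"x": 0, "y": 0.003, "z": 0, "roll": 0}, {"x": 0, "y": 0.003, "z": 0, "roll": 0}])

```text
t: 9.4
ee_pos: [0.4727, 0.1147, 0.2988]
tool_rot: [0.905, 0.426, 0.003, 0.002]
ft_force: [0.7, 0.5, 0.5]
opening: 0.004
```

play_rows(increments=[{"x": 0, "y": 0.001, "z": 0, "roll": 0}, {"x": 0, "y": 0.002, "z": 0, "roll": 0}, {"x": 0, "y": 0.002, "z": 0, "roll": 0}])

```text
t: 9.7
ee_pos: [0.4743, 0.1134, 0.2989]
tool_rot: [0.905, 0.426, 0.004, 0.002]
ft_force: [-0.6, 0.6, 0.2]
opening: 0.004
```

play_rows(increments=[{"x": 0, "y": 0.001, "z": 0, "roll": 0}, {"x": 0, "y": 0.002, "z": 0, "roll": 0}, {"x": 0, "y": 0.002, "z": 0, "roll": 0}])

```text
t: 10.0
ee_pos: [0.4756, 0.1123, 0.2987]
tool_rot: [0.905, 0.426, 0.003, 0.002]
ft_force: [-4.5, 5.1, 2.0]
opening: 0.004
```

```bash
python3 cap.py w12; python3 -c "
from rig import optics;import cv2
t=optics.capture('scene')[135:225,235:355,::-1]; cv2.imwrite('pics/sc12.png',cv2.resize(t,None,fx=6,fy=6,interpolation=cv2.INTER_CUBIC))"
```

```text
t 10.0 pos [0.4756 0.1123 0.2987] yawy -39.6 zax [ 0.007  -0.0004 -1.    ] F [-4.5212  5.0842  1.9801] op 0.004
```

View pics/sc12.png

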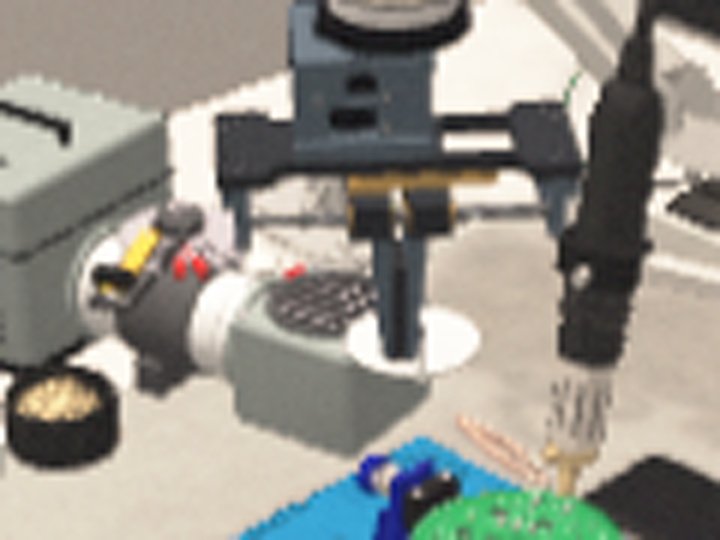

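View pics/w12.png

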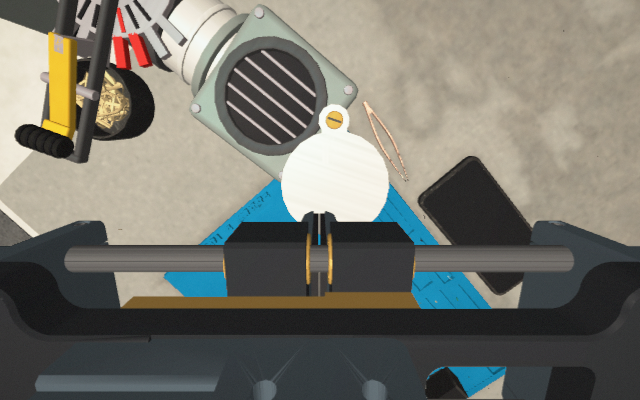

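play_rows(increments=[{"x": 0, "y": -0.004, "z": 0, "roll": 0}, {"x": 0, "y": -0.006, "z": -0.02, "roll": 0}, {"x": 0, "y": -0.006, "z": -0.06, "roll": 0}, {"x": 0, "y": -0.006, "z": -0.09, "roll": -5}, {"x": 0, "y": -0.006, "z": -0.09, "roll": -13}])

```text
t: 10.6
ee_pos: [0.4712, 0.1164, 0.3926]
tool_rot: [0.85, 0.527, 0.006, 0.003]
ft_force: [-0.2, -0.2, -0.5]
opening: 0.006
```

```bash
python3 -c "
from st import *
go([.403,.252,.38],31.4)
"
```

```text
t 10.6 pos [0.4712 0.1164 0.3926] yawy -26.38 zax [ 0.0132  0.0006 -0.9999] F [-0.1586 -0.2422 -0.4611] op 0.006
inc [ 0.0911 -0.1215  0.0118] roll -57.776665243359496
```

play_rows(increments=[{"x": 0.018, "y": -0.024, "z": 0, "roll": -8.5}, {"x": 0.036, "y": -0.049, "z": 0, "roll": -17}, {"x": 0.055, "y": -0.073, "z": 0, "roll": -25.5}, {"x": 0.073, "y": -0.097, "z": 0, "roll": -34}, {"x": 0.0911, "y": -0.1215, "z": 0, "roll": -42}])

```text
t: 11.1
ee_pos: [0.402, 0.253, 0.3919]
tool_rot: [0.602, 0.798, 0.004, 0.005]
ft_force: [1.0, -0.5, -0.0]
opening: 0.01
```

```bash
python3 cap.py w13;python3 -c "
from st import *
go([.400,.250,.36],31.4)
"
```

```text
t 11.1 pos [0.402  0.253  0.3919] yawy 15.97 zax [ 0.0136  0.0007 -0.9999] F [ 1.0066 -0.5449 -0.0255] op 0.01
t 11.15 pos [0.4008 0.2553 0.3919] yawy 16.5 zax [ 0.0132  0.0013 -0.9999] F [ 0.3263 -0.8821 -0.915 ] op 0.005
inc [-0.0047 -0.0027  0.0318] roll -14.899622191890629
```

View pics/w13.png

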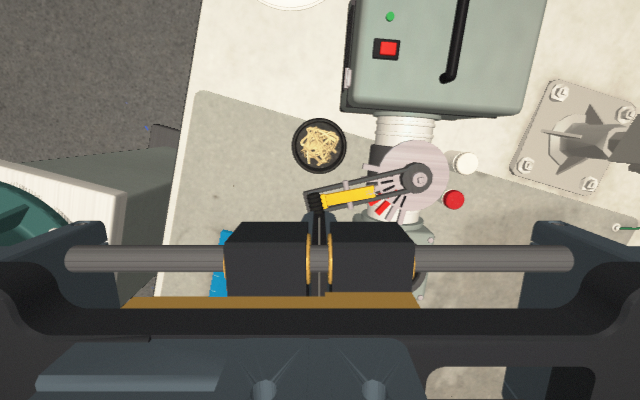

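```bash
python3 -c "
from st import *
go([.3975,.2508,.345],31.4)
"
```

```text
t 11.15 pos [0.4008 0.2553 0.3919] yawy 16.5 zax [ 0.0132  0.0013 -0.9999] F [ 0.3263 -0.8821 -0.915 ] op 0.005
inc [-0.0032 -0.0051  0.0468] roll -14.899622191890629
```

play_rows(increments=[{"x": -0.002, "y": -0.003, "z": 0.015, "roll": -7}, {"x": -0.003, "y": -0.005, "z": 0.03, "roll": -14.9}, {"x": -0.003, "y": -0.005, "z": 0.046, "roll": -14.9}, {"x": -0.003, "y": -0.005, "z": 0.046, "roll": -14.9}])

```text
t: 11.55
ee_pos: [0.3968, 0.2507, 0.3443]
tool_rot: [0.489, 0.872, 0.003, 0.005]
ft_force: [0.5, 0.0, 0.2]
opening: 0.002
```

```bash
cat > sc.py <<'E'
import sys,cv2
from rig import optics
x=int(sys.argv[2]);y=int(sys.argv[3])
t=optics.capture('scene')[y:y+80,x:x+110,::-1]; cv2.imwrite(f'pics/{sys.argv[1]}.png',cv2.resize(t,None,fx=7,fy=7,interpolation=cv2.INTER_CUBIC))
E
python3 cap.py w14;python3 sc.py sc14 210 130; python3 -c "
from st import *
o,R=st();print(o['ee_pos']+.191*R[:,2])"
```

```text
t 11.55 pos [0.3968 0.2507 0.3443] yawy 31.39 zax [ 0.0108 -0.0001 -0.9999] F [0.4579 0.0456 0.2011] op 0.002
t 11.65 pos [0.3975 0.251  0.346 ] yawy 31.36 zax [ 0.0128  0.0011 -0.9999] F [ 0.4002 -0.4684 -0.1427] op 0.003
[0.4    0.2512 0.155 ]
```

View pics/w14.png

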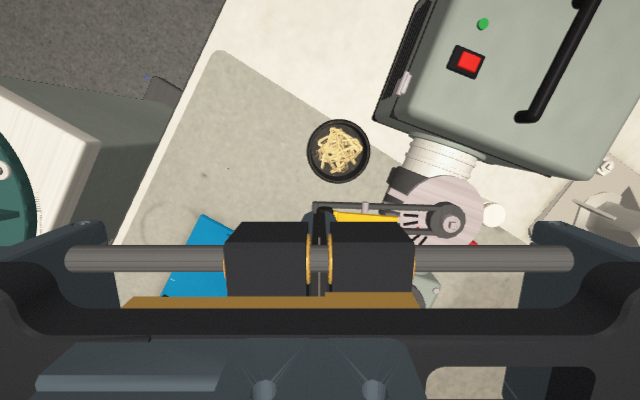

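View pics/sc14.png

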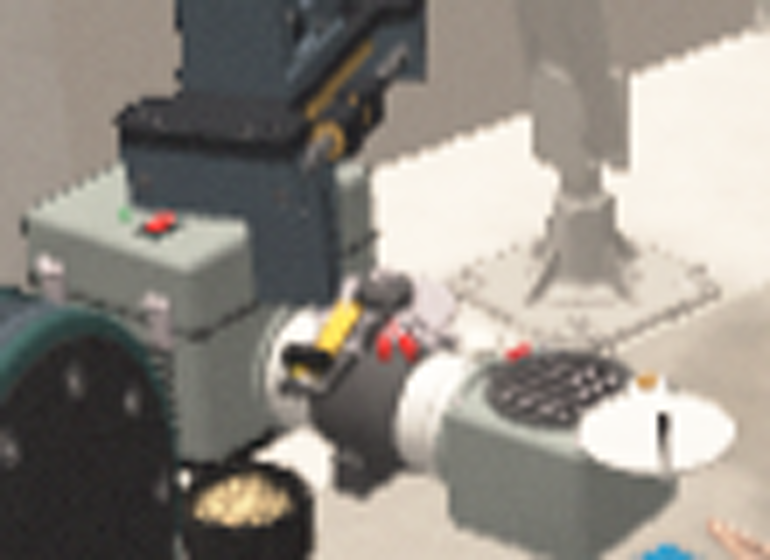

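play_rows(increments=[{"x": 0, "y": 0, "z": 0.01, "roll": 0}, {"x": 0, "y": 0, "z": 0.02, "roll": 0}, {"x": 0, "y": 0, "z": 0.023, "roll": 0}, {"x": 0, "y": 0, "z": 0.023, "roll": 0}])

```text
t: 12.05
ee_pos: [0.3977, 0.251, 0.3224]
tool_rot: [0.49, 0.872, 0.003, 0.005]
ft_force: [-0.4, -0.1, 0.1]
opening: 0.006
```

play_rows(increments=[{"x": 0, "y": 0, "z": 0.001, "roll": 0}, {"x": 0, "y": 0, "z": 0.002, "roll": 0}, {"x": 0, "y": 0, "z": 0.002, "roll": 0}])

```text
t: 12.35
ee_pos: [0.3978, 0.251, 0.3205]
tool_rot: [0.49, 0.872, 0.003, 0.005]
ft_force: [0.2, -0.6, 0.3]
opening: 0.002
```

play_rows(increments=[{"x": 0, "y": 0, "z": 0.001, "roll": 0}, {"x": 0, "y": 0, "z": 0.0015, "roll": 0}, {"x": 0, "y": 0, "z": 0.0015, "roll": 0}])

```text
t: 12.65
ee_pos: [0.3977, 0.2509, 0.319]
tool_rot: [0.49, 0.872, 0.003, 0.005]
ft_force: [-2.2, -1.0, 5.0]
opening: 0.004
```

```bash
python3 -c "
from st import *
o,R=st();print(o['ee_pos']+.191*R[:,2])"; python3 sc.py sc15 210 130
```

```text
t 12.65 pos [0.3977 0.2509 0.319 ] yawy 31.35 zax [ 0.0115  0.0003 -0.9999] F [-2.2121 -1.0362  4.9555] op 0.004
[0.3999 0.251  0.128 ]
```

View pics/sc15.png

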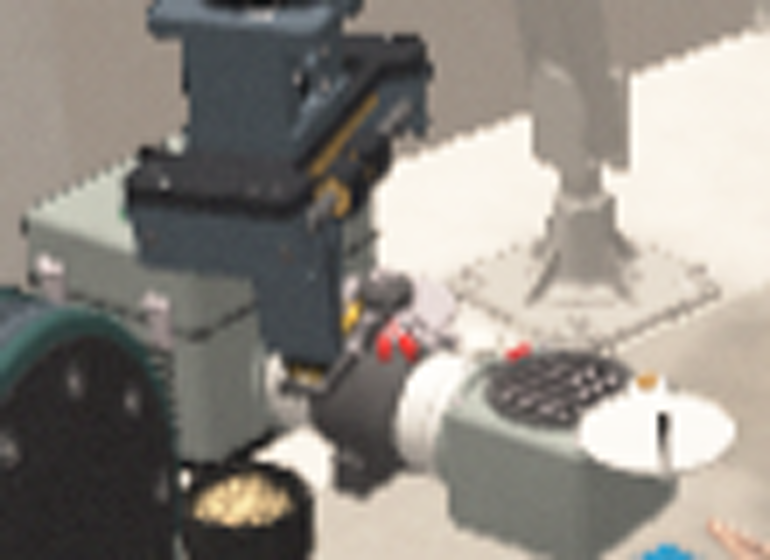

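play_rows(increments=[{"x": 0, "y": 0, "z": -0.004, "roll": 0}, {"x": 0, "y": 0.004, "z": -0.004, "roll": 0}, {"x": 0, "y": 0.004, "z": 0.0, "roll": 0}, {"x": 0, "y": 0.004, "z": 0.001, "roll": 0}, {"x": 0, "y": 0.004, "z": 0.001, "roll": 0}])

```text
t: 13.2
ee_pos: [0.4013, 0.2532, 0.318]
tool_rot: [0.49, 0.872, 0.003, 0.005]
ft_force: [-0.5, -0.9, 6.3]
opening: 0.006
```

```bash
python3 -c "
from st import *
o,R=st();print(o['ee_pos']+.191*R[:,2])"
```

```text
t 13.2 pos [0.4013 0.2532 0.318 ] yawy 31.36 zax [ 0.0118  0.0005 -0.9999] F [-0.5112 -0.8786  6.2813] op 0.006
[0.4036 0.2533 0.127 ]
```

play_rows(increments=[{"x": 0, "y": 0, "z": 0.001, "roll": 0}, {"x": 0, "y": 0, "z": 0.0012, "roll": 0}, {"x": 0, "y": 0, "z": 0.0012, "roll": 0}])

```text
t: 13.5
ee_pos: [0.4012, 0.2531, 0.3166]
tool_rot: [0.49, 0.872, 0.003, 0.005]
ft_force: [-3.3, -1.7, 8.0]
opening: 0.006
```

```bash
cat > lev.py <<'E'
import sys
from st import *
stem=np.array([.4875,.3035])
o,R=st(); tip=o['ee_pos']+.191*R[:,2]
v=tip[:2]-stem; r=np.hypot(*v); th=np.degrees(np.arctan2(-v[1],-v[0])); print("tip",tip,"r",r,"ang",th,"damper~",np.radians(th-11.5))
y0=np.degrees(np.arctan2(R[1,1],R[0,1]))
rr=float(sys.argv[1])
for a in sys.argv[2:]:
    a=float(a);t=np.radians(a);p=np.array([stem[0]-rr*np.cos(t),stem[1]-rr*np.sin(t),tip[2]])
    print(a,(R.T@(p-tip)).round(4),"roll",round(y0-a,1))
E
python3 lev.py .097 34 37 40 43 46
```

```text
t 13.5 pos [0.4012 0.2531 0.3166] yawy 31.35 zax [ 0.0108 -0.     -0.9999] F [-3.3039 -1.7024  8.0414] op 0.006
tip [0.4032 0.2531 0.1256] r 0.09822665779405573 ang 30.90200320690045 damper~ 0.33862883744291145
34.0 [-0.0053  0.0013  0.    ] roll -2.6
37.0 [-0.0103  0.0017  0.0001] roll -5.6
40.0 [-0.0154  0.0023  0.0001] roll -8.6
43.0 [-0.0204  0.0032  0.0001] roll -11.6
46.0 [-0.0253  0.0044  0.0002] roll -14.6
```

play_rows(increments=[{"x": -0.0026, "y": 0.0, "z": 0, "roll": -1.5}, {"x": -0.0053, "y": 0.0002, "z": 0, "roll": -3}, {"x": -0.0078, "y": 0.0004, "z": 0, "roll": -4.5}, {"x": -0.0103, "y": 0.0006, "z": 0, "roll": -6}])

```text
t: 13.9
ee_pos: [0.4069, 0.2444, 0.3165]
tool_rot: [0.443, 0.897, 0.002, 0.005]
ft_force: [-3.9, -0.8, 7.4]
opening: 0.006
```

```bash
python3 lev.py .097 40 43 46 49 52; python3 cap.py w16; python3 sc.py sc16 210 130
```

```text
t 13.9 pos [0.4069 0.2444 0.3165] yawy 37.41 zax [ 0.0098 -0.0004 -1.    ] F [-3.9354 -0.8034  7.413 ] op 0.006
tip [0.4088 0.2444 0.1256] r 0.0984622010510748 ang 36.9176274463817 damper~ 0.44362128698463915
40.0 [-0.0052  0.0016  0.    ] roll -2.6
43.0 [-0.0103  0.0019  0.0001] roll -5.6
46.0 [-0.0153  0.0025  0.0001] roll -8.6
49.0 [-0.0203  0.0034  0.0002] roll -11.6
52.0 [-0.0253  0.0046  0.0002] roll -14.6
t 13.9 pos [0.4069 0.2444 0.3165] yawy 37.41 zax [ 0.0098 -0.0004 -1.    ] F [-3.9354 -0.8034  7.413 ] op 0.006
```

View pics/w16.png

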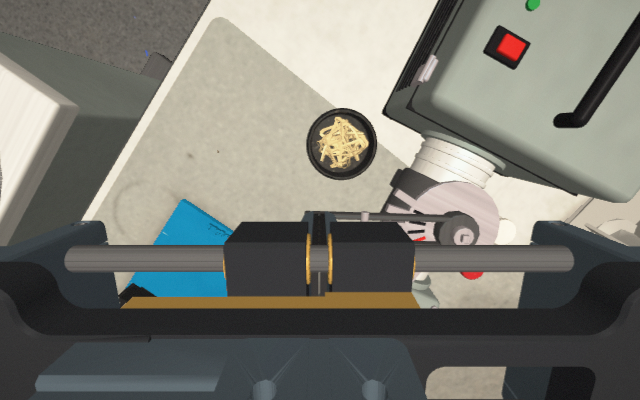

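View pics/sc16.png

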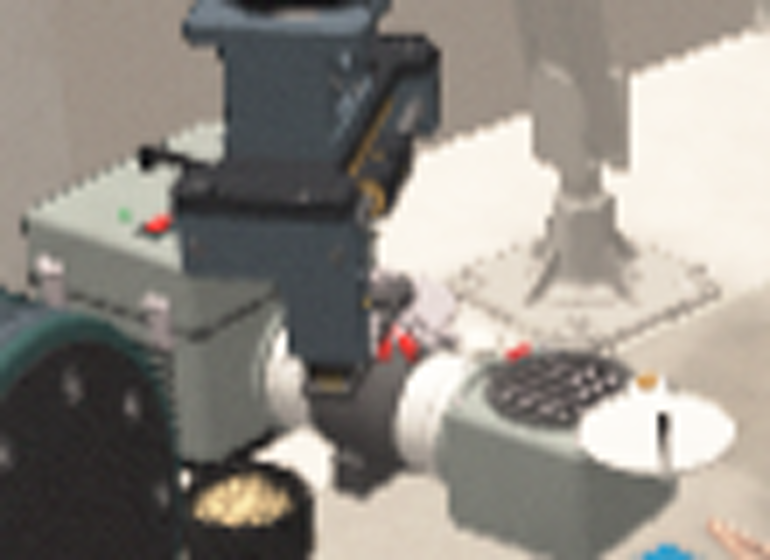

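play_rows(increments=[{"x": -0.0026, "y": 0.0001, "z": 0, "roll": -1.3}, {"x": -0.0052, "y": 0.0004, "z": 0, "roll": -2.6}, {"x": -0.0078, "y": 0.0006, "z": 0, "roll": -4}, {"x": -0.0103, "y": 0.0008, "z": 0, "roll": -5.6}, {"x": -0.0128, "y": 0.001, "z": 0, "roll": -7}])

```text
t: 14.5
ee_pos: [0.4153, 0.2346, 0.3165]
tool_rot: [0.387, 0.922, 0.001, 0.004]
ft_force: [-3.5, -1.2, 7.7]
opening: 0.005
```

```bash
python3 lev.py .098 46 48 50 52 54 56; python3 cap.py w17
```

```text
t 14.5 pos [0.4153 0.2346 0.3165] yawy 44.46 zax [ 0.0087 -0.0011 -1.    ] F [-3.5402 -1.1547  7.7214] op 0.005
tip [0.417  0.2344 0.1255] r 0.09873184483947375 ang 44.437660714537934 damper~ 0.574870627373475
46.0 [-0.0027  0.0008  0.    ] roll -1.5
48.0 [-0.0061  0.0009  0.    ] roll -3.5
50.0 [-0.0095  0.0012  0.0001] roll -5.5
52.0 [-0.0129  0.0016  0.0001] roll -7.5
54.0 [-0.0163  0.0021  0.0001] roll -9.5
56.0 [-0.0196  0.0027  0.0002] roll -11.5
t 14.5 pos [0.4153 0.2346 0.3165] yawy 44.46 zax [ 0.0087 -0.0011 -1.    ] F [-3.5402 -1.1547  7.7214] op 0.005
```

View pics/w17.png

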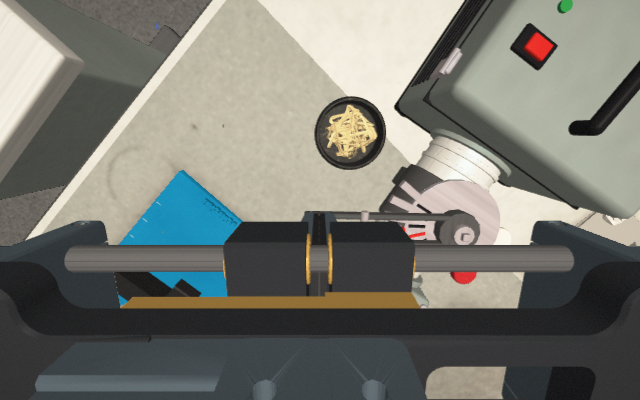

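play_rows(increments=[{"x": -0.0027, "y": 0.0002, "z": 0, "roll": -1.5}, {"x": -0.0061, "y": 0.0004, "z": 0, "roll": -3.5}, {"x": -0.0095, "y": 0.0006, "z": 0, "roll": -5.5}, {"x": -0.0129, "y": 0.001, "z": 0, "roll": -7.5}, {"x": -0.0129, "y": 0.001, "z": 0, "roll": -7.5}])

```text
t: 15.05
ee_pos: [0.4253, 0.2257, 0.3164]
tool_rot: [0.325, 0.946, 0.0, 0.004]
ft_force: [-3.0, -3.4, 6.4]
opening: 0.0
```

```bash
python3 lev.py .0985 54 55 56; python3 cap.py w18;python3 sc.py sc18 210 130; python3 -c "
import cv2
t=cv2.imread('pics/w18.png')[170:270,300:520];cv2.imwrite('pics/w18z.png',cv2.resize(t,None,fx=3.6,fy=3.6,interpolation=cv2.INTER_CUBIC))"
```

```text
t 15.05 pos [0.4253 0.2257 0.3164] yawy 52.12 zax [ 0.0079 -0.0018 -1.    ] F [-2.9808 -3.3892  6.3892] op 0.0
tip [0.4269 0.2253 0.1255] r 0.0989291390947204 ang 52.1946833711763 damper~ 0.7102562128836122
54.0 [-0.0031  0.0005  0.    ] roll -1.9
55.0 [-0.0048  0.0006  0.    ] roll -2.9
56.0 [-0.0065  0.0007  0.0001] roll -3.9
t 15.05 pos [0.4253 0.2257 0.3164] yawy 52.12 zax [ 0.0079 -0.0018 -1.    ] F [-2.9808 -3.3892  6.3892] op 0.0
```

View pics/w18z.png

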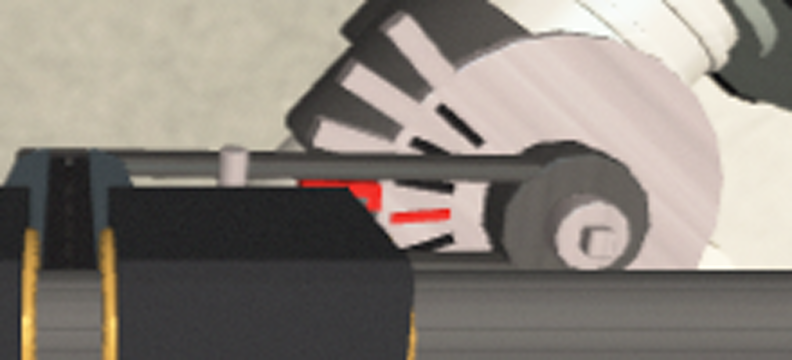

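View pics/sc18.png

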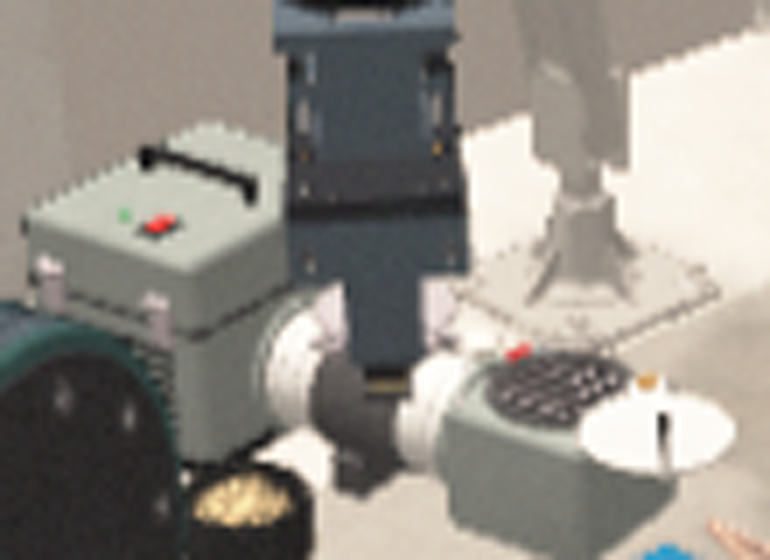

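```bash
python3 -c "
from st import *
import pickle
A=pickle.load(open('pics/w18.pkl','rb'))
c=lambda u,v:(300+(u+.5)/3.6-.5,170+(v+.5)/3.6-.5)
f=lambda v:np.degrees(np.arctan2(v[1],v[0]))%180
a=lambda p,q,z:f(at(A,c(*q),z)-at(A,c(*p),z))
print('rail top',a((130,150),(510,156),.115),'rail low',a((130,176),(500,180),.115),'stripe',a((392,218),(448,213),.103))
s=np.array([.4875,.3035])
S=at(A,c(598,237),.12);print('stem',S)
for p,z in (((392,218),.103),((448,213),.103),((452,188),.103),((452,240),.103),((236,165),.115)): 
  P=at(A,c(*p),z)[:2];print(p,f(s-P),f(S[:2]-P))
"
```

```text
rail top 51.11287539802862 rail low 51.401358914994844 stripe 57.48976418940204
stem [0.4877 0.3024 0.12  ]
(392, 218) 57.9562760329996 56.62133063521321
(448, 213) 58.19228420656302 56.16601171843288
(452, 188) 44.42454537424641 41.94745795456449
(452, 240) 73.54877701871095 72.15006221157712
(236, 165) 42.351026650315866 41.55048258355837
```

```bash
python3 lev.py .0985 54 56 58
```

```text
t 15.15 pos [0.4253 0.2258 0.3165] yawy 52.06 zax [ 0.0081 -0.0019 -1.    ] F [-2.3122 -3.5894  8.1347] op -0.0
tip [0.4268 0.2254 0.1255] r 0.09888882126895676 ang 52.165551907530435 damper~ 0.7097477729270668
54.0 [-0.0032  0.0004  0.    ] roll -1.9
56.0 [-0.0066  0.0006  0.0001] roll -3.9
58.0 [-0.01    0.0009  0.0001] roll -5.9
```

play_rows(increments=[{"x": -0.0025, "y": 0.0001, "z": 0, "roll": -1.5}, {"x": -0.005, "y": 0.0002, "z": 0, "roll": -2.9}, {"x": -0.0075, "y": 0.0004, "z": 0, "roll": -4.4}, {"x": -0.0097, "y": 0.0007, "z": 0, "roll": -5.7}, {"x": -0.0097, "y": 0.0007, "z": 0, "roll": -5.7}])

```text
t: 15.65
ee_pos: [0.4334, 0.2201, 0.3164]
tool_rot: [0.277, 0.961, -0.0, 0.004]
ft_force: [-2.7, -2.7, 7.5]
opening: 0.005
```

```bash
python3 lev.py .0985 58; python3 cap.py w19; python3 -c "
import cv2
t=cv2.imread('pics/w19.png')[170:270,300:520];cv2.imwrite('pics/w19z.png',cv2.resize(t,None,fx=3.6,fy=3.6,interpolation=cv2.INTER_CUBIC))"
```

```text
t 15.65 pos [0.4334 0.2201 0.3164] yawy 57.81 zax [ 0.0073 -0.0025 -1.    ] F [-2.7468 -2.6712  7.5487] op 0.005
tip [0.4348 0.2196 0.1254] r 0.0990790135222617 ang 57.83339257412682 damper~ 0.8086702540376038
58.0 [-0.0003  0.0006  0.    ] roll -0.2
t 15.65 pos [0.4334 0.2201 0.3164] yawy 57.81 zax [ 0.0073 -0.0025 -1.    ] F [-2.7468 -2.6712  7.5487] op 0.005
```

View pics/w19z.png

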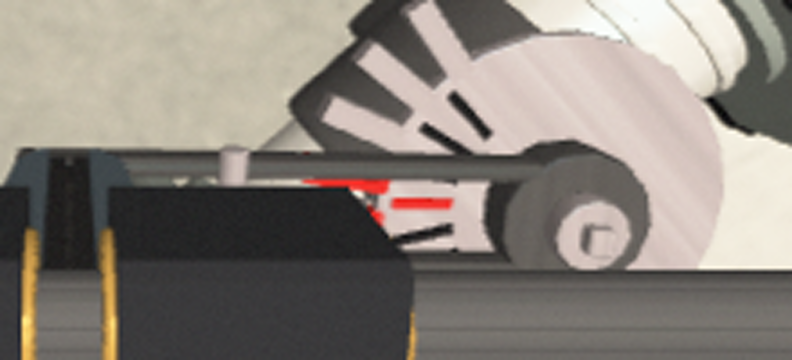

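```bash
python3 -c "
from st import *
import pickle
A=pickle.load(open('pics/w19.pkl','rb'))
c=lambda u,v:(300+(u+.5)/3.6-.5,170+(v+.5)/3.6-.5)
f=lambda v:np.degrees(np.arctan2(v[1],v[0]))%180
a=lambda p,q,z:f(at(A,c(*q),z)-at(A,c(*p),z))
print('rail top',a((130,150),(510,156),.115),'rail low',a((130,176),(500,180),.115),'stripe',a((392,203),(450,203),.103))
S=at(A,c(598,239),.12);print('stem',S)
for p,z in (((392,203),.103),((450,203),.103),((452,229),.103)): 
  P=at(A,c(*p),z)[:2];print(p,f(S[:2]-P))
"
```

```text
rail top 56.82906827609374 rail low 57.120110684684 stripe 57.76797963866056
stem [0.488  0.3022 0.12  ]
(392, 203) 56.07527893591235
(450, 203) 55.14816299667421
(452, 229) 70.4683138200458
```

play_rows(increments=[{"x": 0, "y": 0, "z": -0.003, "roll": 0}, {"x": 0, "y": 0, "z": -0.006, "roll": 0}, {"x": 0, "y": 0, "z": -0.008, "roll": 0}, {"x": 0, "y": 0, "z": -0.008, "roll": 0}])

```text
t: 16.1
ee_pos: [0.4334, 0.2202, 0.3247]
tool_rot: [0.278, 0.961, -0.0, 0.004]
ft_force: [0.8, 0.2, 2.5]
opening: 0.006
```

```bash
python3 lev.py .0985 58; python3 cap.py w20; python3 -c "
import cv2
t=cv2.imread('pics/w20.png')[170:270,300:520];cv2.imwrite('pics/w20z.png',cv2.resize(t,None,fx=3.6,fy=3.6,interpolation=cv2.INTER_CUBIC))"
```

```text
t 16.1 pos [0.4334 0.2202 0.3247] yawy 57.78 zax [ 0.0079 -0.0023 -1.    ] F [0.8323 0.2013 2.5033] op 0.006
tip [0.4349 0.2198 0.1337] r 0.09890308266355909 ang 57.846004477542735 damper~ 0.8088903732771551
58.0 [-0.0003  0.0004  0.    ] roll -0.2
t 16.1 pos [0.4334 0.2202 0.3247] yawy 57.78 zax [ 0.0079 -0.0023 -1.    ] F [0.8323 0.2013 2.5033] op 0.006
```

View pics/w20z.png

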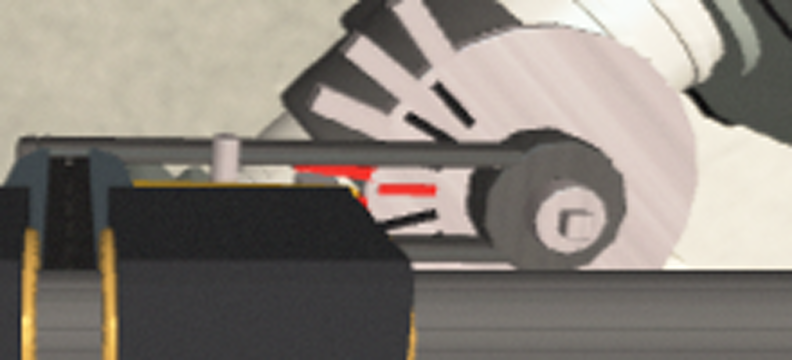

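play_rows(increments=[{"x": 0, "y": 0, "z": -0.004, "roll": 0}, {"x": 0, "y": 0, "z": -0.02, "roll": 0}, {"x": 0, "y": 0, "z": -0.05, "roll": 0}, {"x": -0.03, "y": 0, "z": -0.08, "roll": 0}, {"x": -0.06, "y": 0, "z": -0.09, "roll": 0}])

```text
t: 16.65
ee_pos: [0.4839, 0.1883, 0.4179]
tool_rot: [0.277, 0.961, 0.001, 0.005]
ft_force: [0.1, -0.2, 0.0]
opening: 0.004
```

```bash
python3 cap.py w21; python3 sc.py sc21 210 130; python3 -c "
import cv2
t=cv2.imread('pics/w21.png')[90:250,230:490];cv2.imwrite('pics/w21z.png',cv2.resize(t,None,fx=3,fy=3,interpolation=cv2.INTER_CUBIC))"
```

```text
t 16.65 pos [0.4839 0.1883 0.4179] yawy 57.86 zax [ 0.0103 -0.0017 -0.9999] F [ 0.1368 -0.2416  0.0177] op 0.004
```

View pics/w21z.png

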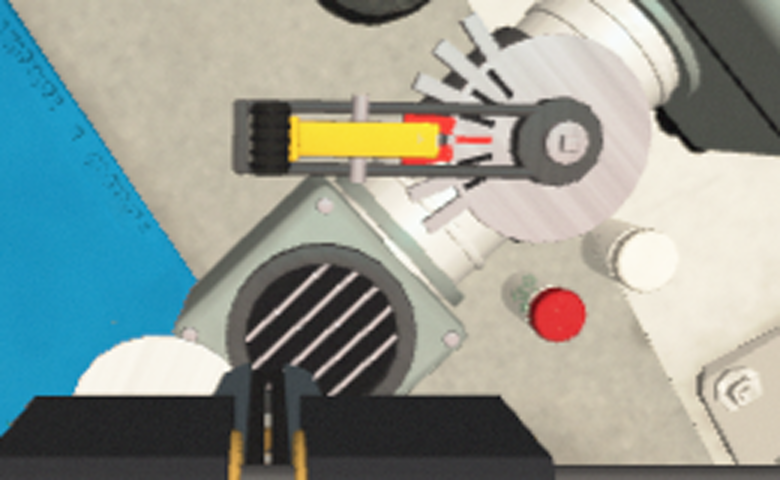

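View pics/sc21.png

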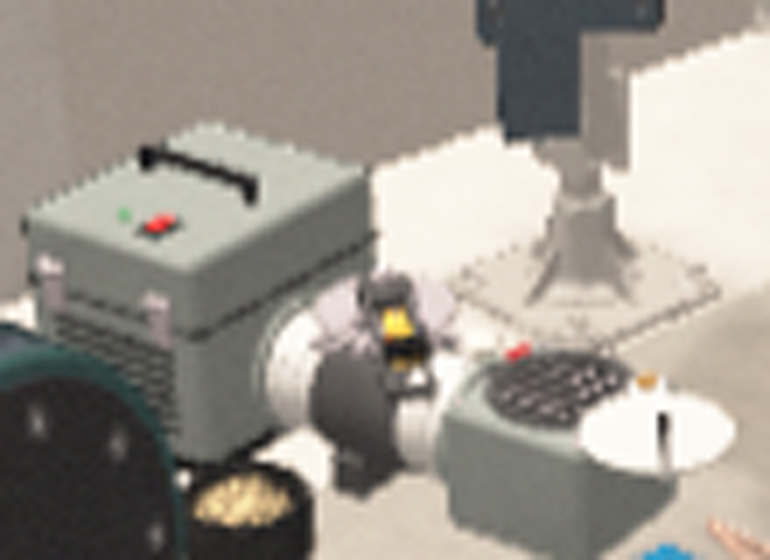

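```bash
python3 -c "
from st import *
st(); print(manip.close_job())"
```

```text
t 16.75 pos [0.4854 0.1873 0.417 ] yawy 57.7 zax [ 0.0108 -0.0018 -0.9999] F [-0.0645  0.3409  0.1402] op 0.006
the job is handed in; nothing more can be done
None
```

I swung the dust cover fully aside, then set the damper lever to the red 45° notch and let the latch go. I handed the job in at 16.75 s of the 56 s; it gives no verdict, so the result rests on my own checks.

- **Cover:** I pushed it until the stop answered with about 7 N, well under the 40 N limit. Before that last push my image estimates of its angle ranged from 1.86 to 1.96 rad. They did not agree closely, which is why I pushed on to feel the stop.
- **Lever:** I held the latch down with about 6–8 N, turned the lever about 26°, then lifted straight off. The last picture shows the lever between the two red teeth, over the red stripe. Before release I measured the lever at about 57° and the stripe at 55–58° (world frame), so the images alone fix the angle to only a degree or two.
- **Tooth:** While riding on the plate the roll gave contact only at about 129 mm. After release it still pushed back with 2.5 N at 134 mm, which means the tooth dropped into the notch. I did not measure the latch height again from two views.
- **Robot and loose things:** The arm finished clear of the unit with about 0 N at the wrist. Nothing I saw suggested the vials or pot had moved, but I did not measure this, and I never checked the heat sink.

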